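# Hold a blank in the corner of the drilling board

### The job

Get the pencil-marked wooden blank ready for drilling: first set the chip-blower's air valve on the drilling board half open, its handle at 45 degrees between across the pipe and along it. Then stand the blank flat on the board with its long side flush against the long fence and its end against the short stop, press it into that corner and keep it pressed firmly against both, the gripper still on it, as your program finishes. Leave everything else on the bench where it is.

Things in the scene. Friction and masses are not known exactly. Their poses are not given: they have to be found in the camera images.
- jig: Fixed brown wooden drilling board 260 x 250 x 18 mm (x, y, z), yaw within 15 degrees. Origin: centre of its underside, on the bench. Fence on its +x edge; the stop makes a corner with it. A 16 mm steel air pipe runs along x at y = +90 mm, 46 mm above the bench, x -105 to +75 mm; brass valve body at x = -40 mm, and at x = +75 mm a brass nozzle towards -y as far as y = +56 mm.
- fence: Long fence, dark wooden strip 25 x 225 (y) x 22 mm fixed on the board, top 40 mm above the bench. Origin: centre of its underside; axes as the board's. Its working face looks to the board's -x, at x = +90 mm in the board's frame.
- stop: Short end stop, dark wooden strip 100 (x) x 25 x 22 mm fixed on the board, top 40 mm above the bench. Origin: centre of its underside; axes as the board's. Its working face looks to the board's -y, at y = +20 mm in the board's frame; its far end meets the fence.
- corner (a point): Inner corner: where the working faces of fence and stop meet at the board's upper surface, 18 mm above the bench (board x = +90, y = +20 mm). The seated blank reaches from here 50 mm to the board's -x and 110 mm to its -y: its centre is then at board x = +65, y = -35 mm. Fence and stop are lower than the blank, whose upper 43 mm stays free to grip.
- blank: The blank: loose block of pale wood 110 x 50 x 65 mm (x by y by z), about 0.22 kg, with a pencilled cross on top; the tallest and longest of the three pale wooden pieces, standing on the bench at any yaw. Origin: centre of its underside; x is its long way. Either end may go to the stop.
- valve (a joint): Angle of the valve handle, rad: 0 = across the pipe (points to the board's +y, closed), 1.571 = along the pipe (to the board's -x, fully open), half open = 0.785; grows counter-clockwise from above. Starts nearly closed (0 to 0.35), turns stiffly (0.12 N m, some 2 N at the grip), stays where it is left.
- valve_axis (a point): On the upright axis about which the valve's handle turns, at the handle's mid-height (80 mm above the bench).
- valve_grip (a point): Middle of the black rubber sleeve of the valve handle, 65 mm out from the axis, 80 mm above the bench; y points outward along the handle. The sleeve is 16 mm wide, 12 mm tall, from 35 to 90 mm from the axis; 56 mm of free height beneath it over the board.
- offcut_small: Loose bystander, to be left alone: pale wooden offcut 70 x 45 x 35 mm, origin at the centre of its underside. It, the flat offcut and the blank swap places.
- offcut_flat: Loose bystander, to be left alone: pale flat wooden offcut 80 x 80 x 20 mm, origin at the centre of its underside.
- glue: Loose bystander, to be left alone: white plastic bottle, 56 mm in diameter, 150 mm tall, origin at the centre of its underside.
- tin: Loose bystander, to be left alone: steel tin, 80 mm in diameter, 90 mm tall, origin at the centre of its underside.
- tape: Loose bystander, to be left alone: grey tape measure 70 x 30 x 65 mm, origin at the centre of its underside.
- screwdriver: Loose bystander, to be left alone: screwdriver lying on the bench, some 200 mm long, origin near its middle.
- clamp: Loose bystander, to be left alone: bar clamp lying on the bench, 260 mm long, origin under the middle of its bar.
Not all that is in view belongs to the job. Leave any orange or turquoise look-alike of the blank alone.

How it is judged:
On the way, in this order (a step that is already met when the one before it is completed fails the run):
1. the air valve's handle is set half open, 45 degrees within 10, and stays there (value of joint valve between 0.61 and 0.96 rad and velocity of joint valve between -0.05 and 0.05 rad/s), for 0.3 s.
2. the blank is pressed against fence and stop at once, flat on the board (contact force between blank and fence above 2 N and contact force between blank and stop above 2 N and contact force between the fingers and blank above 1 N and angle between the x axis of blank and the y axis of jig, either way round below 0.035 rad and angle between blank's own z axis and vertical below 0.05 rad and x of blank in the frame of jig between 0.062 and 0.068 m and y of blank in the frame of jig between -0.038 and -0.032 m and z of blank in the frame of jig between 0.015 and 0.0215 m), for 0.3 s.
At the end, for the whole second after the job is handed in: Ends holding: blank flat on the board (3 degrees, 3.5 mm), parallel to the fence within 2 degrees, centre within 3 mm of the seated place each way, fingers on it (over 1 N), pressed with over 2 N on the fence and over 2 N on the stop; valve handle at 45 degrees within 10 (0.61 to 0.96 rad) (all of step 2 and value of joint valve between 0.61 and 0.96 rad); the arm keeps its last pose, push and grip.
It fails at once if something else on the bench was shoved more than 30 mm (distance of any of offcut_small, offcut_flat, glue, tin, tape, screwdriver, clamp from where it was at the start of the episode above 0.03 m).
It also fails if it takes over 72 s, if anything falls off the work surface, if the arm or the gripper's body presses on something with over 40 N, if the wrist force passes 120 N, or if a joint passes its speed limit or range.

### The arm

A 6-joint arm with a two-finger parallel gripper is mounted at the origin on the work surface. World frame = base frame: x ahead of the robot, y to its left, z up, the work surface at z = 0. Lengths are in m, angles in rad, forces in N, time in s.
With the tool pointing down it reaches from about 0.35 to 0.975 m from the base axis. Payload 4.9 kg.
Tool frame: the origin (TCP) lies at the very end of the fingers, on their centre line; the grasp point (between the pads) lies 19 mm behind it; z points along the fingers, y is the direction in which the jaws open and shut (so a half turn about z gives the same grasp; the last joint's range is limited). The gripper opens to 85 mm and grips with 20 to 120 N. Pads are 22 mm wide; open, the fingers measure 114 mm over their backs; the gripper's body (76 mm by 85 mm) begins 54 mm behind the grasp point. The pads swing forward as they close: fully open they stand 13 mm farther back than shut.
Start: joints at [-1.322, 0.053, 1.613, -0, 1.476, -0.119], TCP at [0.225, -0.583, 0.198] pointing down, gripper open.
Joint ranges: [-3.01, 3.01], [-1.01, 2.22], [0.06, 2.58], [-1.02, 4.17], [0.09, 2.62], [-3.14, 3.14]. Speed limits (rad/s): [2.57, 2.57, 3.14, 3.14, 3.14, 3.14].

### API

Orientations are given as a rotation vector (axis times angle).
In Python, from station import ctrl gives the robot as it stands.
- The arm moves only by the tool step_arm, never from a script. Its argument "moves" is a list of rows, each a list of 5 numbers: the opening, from 0 (shut) to 1 (fully open), then the shift along the world's x, y, z in m, then the turn about the world's z in degrees. A call has 1 to 20 rows; each row shifts and turns the pose as measured when the row begins; what a row does not reach is not made up. A row lasts 1/8 s, in which the tool goes at most 62.5 mm and 10.7 degrees, less where a joint would pass 70% of its speed; a pose out of reach is approached as far as the arm can. A call is refused whole if a number of a shift passes 0.0625 or a number of a turn 10.7, either way. A call with a gripper value outside its range is refused whole. The fingers move at their own pace and stop on an object; "newtons" is the grip in N (left out, the last holds). Time passes only in rows, so rows that do not move let the fingers close. It gives the time, the measured TCP pose, the force and the opening at its end, in the units of the state.
- ctrl.get_obs(): the state, without advancing time (a new reading comes with each control period).
- ctrl.get_image(name): name is "scene" or "top" or "wrist"; returns a dict with "color" (400x640x3 uint8, red, green, blue), "camera_matrix" (3x3 intrinsics, pixels), "R" (3x3) and "t" (3): a world point X has camera coordinates R X + t; the wrist camera has in their place "T_tool_cam" (4x4, takes a point from camera to tool coordinates, whose origin is the TCP and whose axes are the flange's). Camera axes: x right, y down, z forward; pixel columns grow to the right and rows downward; lengths in m; the calibration is good to about 2 mm. A picture is of the moment at which its call begins: read the wrist's pose just before it. There is no depth.
- ctrl.finish_job(): hands the job in, once; it reports no verdict.
Trained networks look in a picture, given as the dict that the camera call returned (one of the last four; its "shot" number tells which), for a name from the list of things; names that differ only in an ending like _2 or _b are one class to them, and where a whole thing is asked for, a point or a joint stands for the part that bears it (a point fixed in the world has none). Each returns a list of dicts, best first, with "p" (0 to 1); they miss things now and then, are a little off and sometimes report something else, mostly with a low value. They report only what shows in the picture. A call takes as long as a camera call. They do not tell look-alikes from the thing itself.
- ctrl.spot_in(picture, query): "bbox" ([left, top, right, bottom] in pixels, round what is visible of it).
The state is a dict: "t": time; "q": joint angles; "dq": joint speeds; "effort": joint torques, N m; "tool_pos": TCP position; "tool_rot": TCP orientation; "contact_force": force on the tool from outside, world axes, zero at the start; "wrist_torque": the same for the moment, N m; "opening": finger opening in m.
Only numpy, scipy, OpenCV 4.12 (cv2) and the standard library are available. Lean on these libraries where they do the work, as an engineer would, in place of code of your own. Each camera call takes 0.05 s, during which the arm holds its last target.

## Working session

There is one attempt and no reset: what is moved stays moved. The work goes in short steps, Python scripts to look and compute and a tool call to move; the robot and the scene stay as the last step left them, time stands still between calls to the robot, and variables do not carry over. Pictures are saved under pics/ and viewed, and the job is handed in when it is done.

Besides the shell and the picture viewer there is one more tool, called after "Call:" as a command line: name --pt "numbers of a row" for each row, then --argument value for the rest. step_arm: Moves the arm, as the interface text tells. Its arguments: {"type":"object","properties":{"moves":{"type":"array","items":{"type":"array","items":{"type":"number"}}},"newtons":{"type":"number"}},"required":["moves"]}

```bash
ls; mkdir -p pics
cat > h.py <<'E'
import numpy as np,cv2
from station import ctrl
from scipy.spatial.transform import Rotation as Ro
def save(im,n): cv2.imwrite('pics/'+n,im['color'][:,:,::-1])
def ray(im,u,v,z,obs=None):
    K=np.array(im['camera_matrix'])
    d=np.linalg.inv(K)@np.array([u,v,1.])
    if 'R' in im:
        R=np.array(im['R']);t=np.array(im['t']);c=-R.T@t;d=R.T@d
    else:
        T=np.array(im['T_tool_cam']);Rt=Ro.from_rotvec(obs['tool_rot']).as_matrix()
        c=Rt@T[:3,3]+np.array(obs['tool_pos']);d=Rt@T[:3,:3]@d
    return c+d*(z-c[2])/d[2]
def proj(im,X,obs=None):
    K=np.array(im['camera_matrix']);X=np.atleast_2d(X)
    if 'R' in im: c=X@np.array(im['R']).T+np.array(im['t'])
    else:
        T=np.array(im['T_tool_cam']);Rt=Ro.from_rotvec(obs['tool_rot']).as_matrix()
        c=((X-np.array(obs['tool_pos']))@Rt-T[:3,3])@T[:3,:3]
    p=c@K.T; return p[:,:2]/p[:,2:]
E
python3 - <<'E'
from h import *
o=ctrl.get_obs();print(o['t'],o['tool_pos'],o['tool_rot'],o['opening'])
for n in ['top','scene']:
    im=ctrl.get_image(n);save(im,n+'1.png')
    print(n,np.array(im['R']).round(3).tolist(),np.array(im['t']).round(3),np.array(im['camera_matrix']).round(1).tolist())
    for q in ['jig','fence','stop','blank','valve','valve_grip','offcut_small','tape','clamp']:
        print(q,[(np.round(d['bbox']).tolist(),round(d['p'],2)) for d in ctrl.spot_in(im,q)][:3])
E
```

```text
pics
0.0 [ 0.22456806 -0.5825468   0.19647415] [-3.08664467e+00 -5.74199476e-01  2.30683717e-04] 0.08542423629587369
top [[0.018, -1.0, -0.014], [-0.996, -0.016, -0.087], [0.087, 0.015, -0.996]] [0.049 0.585 1.402] [[481.9, 0.0, 318.4], [0.0, 481.9, 195.6], [0.0, 0.0, 1.0]]
jig [([225.0, 169.0, 335.0, 260.0], 0.86)]
fence [([255.0, 175.0, 335.0, 185.0], 0.85)]
stop [([273.0, 187.0, 285.0, 221.0], 0.74), ([255.0, 176.0, 336.0, 187.0], 0.71)]
blank [([364.0, 266.0, 407.0, 291.0], 0.91), ([384.0, 156.0, 420.0, 197.0], 0.87), ([476.0, 174.0, 509.0, 218.0], 0.71)]
valve [([223.0, 224.0, 259.0, 239.0], 0.53)]
valve_grip [([109.0, 232.0, 200.0, 291.0], 0.73), ([224.0, 168.0, 330.0, 262.0], 0.59), ([224.0, 222.0, 257.0, 236.0], 0.55)]
offcut_small [([433.0, 212.0, 456.0, 244.0], 0.71)]
tape [([386.0, 116.0, 409.0, 144.0], 0.77), ([256.0, 177.0, 331.0, 187.0], 0.28)]
clamp [([112.0, 231.0, 199.0, 290.0], 0.92)]
scene [[0.188, 0.982, 0.007], [0.579, -0.105, -0.809], [-0.793, 0.156, -0.588]] [-0.14  -0.272  1.815] [[427.4, 0.0, 319.1], [0.0, 427.4, 201.6], [0.0, 0.0, 1.0]]
jig [([307.0, 168.0, 399.0, 239.0], 0.93), ([173.0, 232.0, 205.0, 281.0], 0.4)]
fence [([321.0, 211.0, 391.0, 228.0], 0.7)]
stop []
blank [([244.0, 167.0, 276.0, 191.0], 0.88), ([140.0, 212.0, 176.0, 256.0], 0.84), ([234.0, 215.0, 268.0, 251.0], 0.75)]
valve [([371.0, 170.0, 400.0, 180.0], 0.7), ([180.0, 175.0, 207.0, 193.0], 0.58)]
valve_grip [([373.0, 169.0, 399.0, 181.0], 0.53)]
offcut_small [([199.0, 201.0, 221.0, 224.0], 0.77), ([373.0, 168.0, 401.0, 182.0], 0.32)]
tape [([249.0, 251.0, 273.0, 284.0], 0.7)]
clamp [([408.0, 160.0, 484.0, 184.0], 0.94)]
```

Run:
```python
import cv2
a=cv2.imread('pics/top1.png');cv2.imwrite('pics/top1b.png',cv2.resize(a[90:310,90:530],None,fx=1.8,fy=1.8,interpolation=cv2.INTER_CUBIC))
```

```text
(no output)
```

View pics/top1.png

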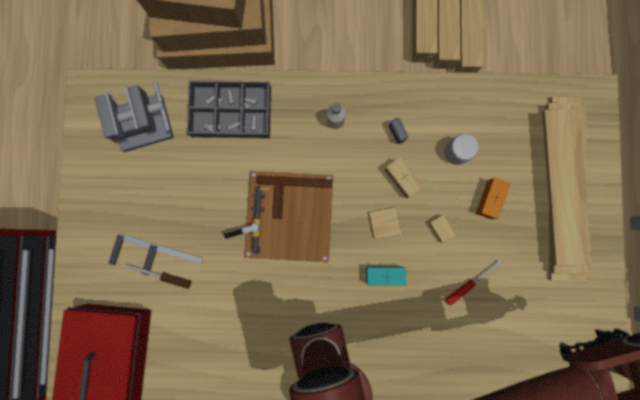

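View pics/top1b.png

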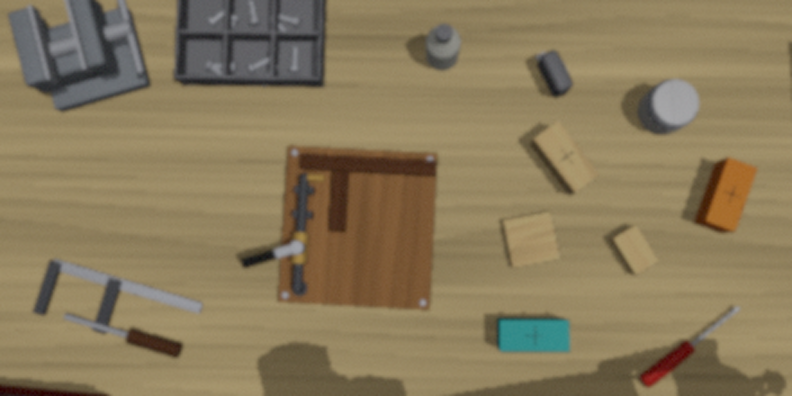

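View pics/scene1.png

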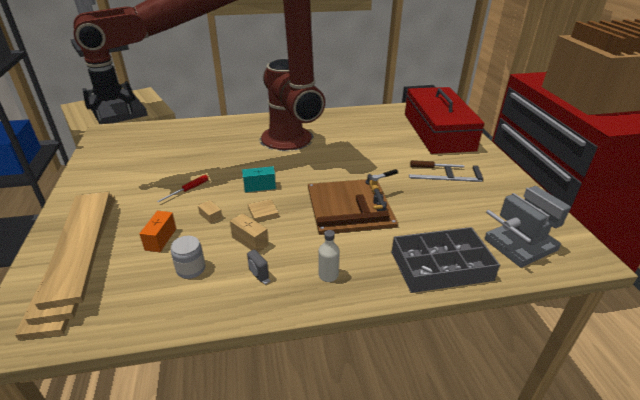

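The top view shows the blank as the pale block with a cross at about (403,178). The orange block at (493,198) and the turquoise one at (386,276) are the look-alikes. The board is centred at about (290,216), with the fence along its upper edge and the valve handle pointing left, grip at about (235,231).

Run:
```python
from h import *
im=ctrl.get_image('top')
c=[(251.1,171.7),(332.8,175),(328.9,261.1),(245,256.7)]
P=np.array([ray(im,*x,.018) for x in c]);print(P.round(3), P.mean(0))
# +x direction: image up
ex=(P[0]+P[1]-P[2]-P[3]);print('yaw',np.degrees(np.arctan2(ex[1],ex[0])))
print('pivot',ray(im,297/1.8+90,247/1.8+90,.086),'tip',ray(im,242/1.8+90,261/1.8+90,.08))
b=[(532,136),(552,124),(593,179),(573,191)]
B=np.array([ray(im,x/1.8+90,y/1.8+90,.065) for x,y in b]);print(B.round(3),B.mean(0))
ex=B[3]+B[2]-B[0]-B[1];print('blank yaw',np.degrees(np.arctan2(ex[1],ex[0])))
print(ctrl.get_image('wrist')['T_tool_cam'],ctrl.get_image('wrist')['camera_matrix'])
```

```text
[[0.654 0.261 0.018]
 [0.647 0.017 0.018]
 [0.392 0.024 0.018]
 [0.4   0.272 0.018]] [0.52329262 0.14352375 0.018     ]
yaw -2.044556151779065
pivot [0.48635647 0.23501922 0.086     ] tip [0.46295189 0.32209153 0.08      ]
[[ 0.671 -0.135  0.065]
 [ 0.691 -0.167  0.065]
 [ 0.603 -0.233  0.065]
 [ 0.584 -0.201  0.065]] [ 0.63731689 -0.18371935  0.065     ]
blank yaw -143.14560614304563
[[-8.28938056e-04 -9.65876248e-01 -2.59002677e-01  6.54694078e-02]
 [ 9.99999642e-01 -8.44571404e-04 -5.09118302e-05 -3.24410593e-04]
 [-1.69571727e-04 -2.59002627e-01  9.65876602e-01 -1.76211548e-01]
 [ 0.00000000e+00  0.00000000e+00  0.00000000e+00  1.00000000e+00]] [[300.71003718   0.         317.43790287]
 [  0.         300.71003718 200.5682496 ]
 [  0.           0.           1.        ]]
```

Call:
step_arm --pt "1 0.028 0.042 0.0 4.4" --pt "1 0.028 0.042 0.005 4.4" --pt "1 0.028 0.042 0 4.4" --pt "1 0.028 0.042 0 4.4" --pt "1 0.028 0.042 0 4.4" --pt "1 0.028 0.042 0 4.4" --pt "1 0.028 0.042 0 4.4" --pt "1 0.028 0.042 0 4.4" --pt "1 0.002 0.05 0 4.4" --pt "1 0.002 0.05 0 4.4" --pt "1 0.002 0.05 0 4.4" --pt "1 0.002 0.05 0 4.4" --pt "1 0.002 0.05 0 4.4" --pt "1 0.002 0.05 0 4.4" --pt "1 0.002 0.05 0 4.4" --pt "1 0.002 0.05 0 4.4" --pt "1 0.002 0.05 0 4.4" --pt "1 0.002 0.05 0 4.4" --pt "1 0 0.0 0 4.4" --pt "1 0 0 0 0"

```text
t: 3.65
tool_pos: [0.4723, 0.2808, 0.2065]
tool_rot: [1.857, 2.526, 0.017]
contact_force: [0.2, -0.1, 0.1]
opening: 0.0852
```

```bash
cat >> h.py <<'E'
def st():
    o=ctrl.get_obs();M=Ro.from_rotvec(o['tool_rot']).as_matrix()
    print('t',round(o['t'],2),'p',np.array(o['tool_pos']).round(4),'jaw',round(np.degrees(np.arctan2(M[1,1],M[0,1])),2),'z',M[:,2].round(3),'F',np.array(o['contact_force']).round(1),'op',round(o['opening'],4),'q6',round(o['q'][5],2))
    return o
E
python3 - <<'E'
from h import *
o=st();im=ctrl.get_image('wrist');save(im,'w1.png')
E
```

```text
t 3.65 p [0.4723 0.2808 0.2065] jaw 17.37 z [ 0.011  0.005 -1.   ] F [ 0.2 -0.1  0.1] op 0.0852 q6 0.1
```

View pics/w1.png

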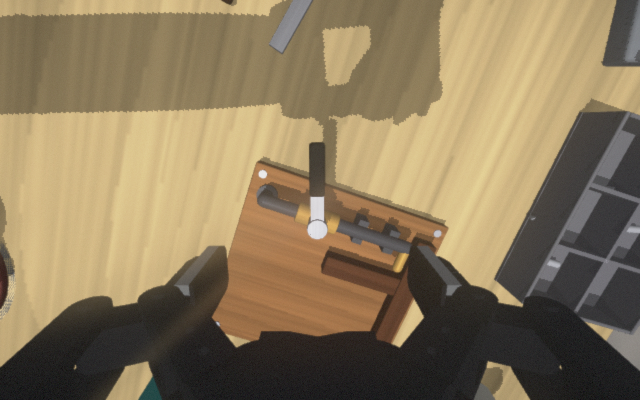

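The wrist view shows the handle pivot at (318,229) and the black sleeve running from (317,142) to (317,197), nearly along the image column.

Run:
```python
from h import *
o=st();im=ctrl.get_image('wrist')
a=ray(im,318,229,.088,o);b=ray(im,317,143,.085,o);c=ray(im,317,197,.085,o)
print(a,b,c);d=b-a;print(np.degrees(np.arctan2(d[1],d[0])),np.hypot(*d[:2]))
u=d[:2]/np.hypot(*d[:2]);print('grip',a[:2]+.065*u)
for z,p in [(.018,(263,160)),(.018,(446,226))]: print(ray(im,*p,z,o))
```

```text
t 3.7 p [0.4723 0.2807 0.2065] jaw 17.32 z [ 0.011  0.005 -1.   ] F [-0.3 -0.2 -0.5] op 0.0852 q6 0.1
[0.48731253 0.23946906 0.088     ] [0.46026652 0.32315339 0.085     ] [0.47638227 0.27126799 0.085     ]
107.91035432889441 0.08794630866247038
grip [0.46732317 0.30131908]
[0.40607797 0.2801219  0.018     ]
[0.65301781 0.26728042 0.018     ]
```

Call:
step_arm --pt "1 -0.003 0.009 -0.04 0" --pt "1 -0.002 0.009 -0.04 0" --pt "1 0 0 -0.035 0" --pt "1 0 0 -0.02 0" --pt "1 0 0 -0.008 0" --pt "1 0 0 0 0" --newtons 20

```text
t: 4.5
tool_pos: [0.4695, 0.2949, 0.0624]
tool_rot: [1.873, 2.51, 0.025]
contact_force: [-1.0, -0.2, 0.3]
opening: 0.0851
```

Run:
```python
from h import *
o=st();im=ctrl.get_image('wrist');save(im,'w2.png')
im=ctrl.get_image('top');c=im['color'][190:270,200:320];cv2.imwrite('pics/t2.png',cv2.resize(c,None,fx=6,fy=6,interpolation=2)[:,:,::-1])
```

```text
t 4.5 p [0.4695 0.2949 0.0624] jaw 16.54 z [ 0.017  0.007 -1.   ] F [-1.  -0.2  0.3] op 0.0851 q6 0.14
```

View pics/w2.png

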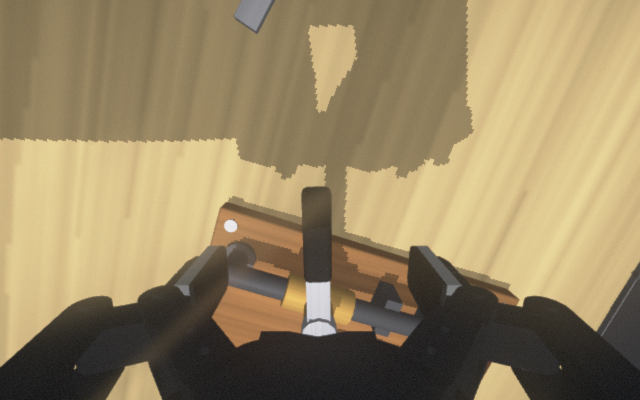

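The handle is centred between the open fingers, with the sleeve at about (317,187–282). I'll close the grip.

Call:
step_arm --pt "0 0 0 0 0" --pt "0 0 0 0 0" --pt "0 0 0 0 0" --pt "0 0 0 0 0" --pt "0 0 0 0 0" --pt "0 0 0 0 0" --newtons 40

```text
t: 5.35
tool_pos: [0.4722, 0.2964, 0.0668]
tool_rot: [1.87, 2.508, 0.035]
contact_force: [0.3, 0.2, 0.1]
opening: -0.0001
```

Run:
```python
from h import *
o=st();im=ctrl.get_image('wrist');save(im,'w3.png')
P=np.array([.487,.2375]);p=o['tool_pos'][:2];r=p-P;print(np.hypot(*r),np.degrees(np.arctan2(r[1],r[0])))
for k in range(1,8):
    a=np.radians(4*k);c,s=np.cos(a),np.sin(a);print(k,(np.array([[c,-s],[s,c]])@r+P-p).round(4))
```

```text
t 5.35 p [0.4722 0.2964 0.0668] jaw 16.56 z [ 0.024  0.01  -1.   ] F [0.3 0.2 0.1] op -0.0001 q6 0.14
0.06069952618743917 104.07479344112635
1 [-0.0041 -0.0012]
2 [-0.0081 -0.0026]
3 [-0.0119 -0.0044]
4 [-0.0157 -0.0063]
5 [-0.0192 -0.0086]
6 [-0.0227 -0.0111]
7 [-0.0259 -0.0138]
```

View pics/w3.png

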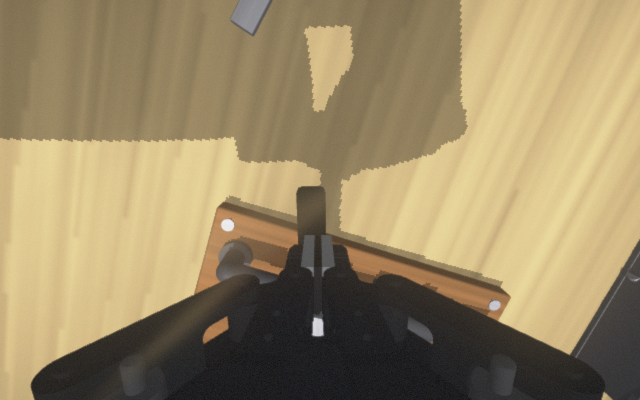

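Run:
```python
from h import *
o=st();im=ctrl.get_image('wrist')
print(proj(im,o['tool_pos'],o)); 
for z in (.07,.08,.09,.1):print(z,proj(im,[o['tool_pos'][0],o['tool_pos'][1],z],o))
M=Ro.from_rotvec(o['tool_rot']).as_matrix();print(M.round(3))
im=ctrl.get_image('scene');c=im['color'][130:210,330:430];cv2.imwrite('pics/s2.png',cv2.resize(c,None,fx=7,fy=7,interpolation=2)[:,:,::-1])
```

```text
t 5.4 p [0.4722 0.2963 0.0668] jaw 16.56 z [ 0.024  0.01  -1.   ] F [-0.3 -0.5  0.7] op 0.0002 q6 0.14
[[317.53356643 229.22677472]]
0.07 [[317.67315358 231.04245009]]
0.08 [[318.14281353 237.15153661]]
0.09 [[318.66751737 243.97660486]]
0.1 [[319.25754413 251.65135887]]
[[-0.285  0.958  0.024]
 [ 0.959  0.285  0.01 ]
 [ 0.003  0.026 -1.   ]]
```

View pics/s2.png

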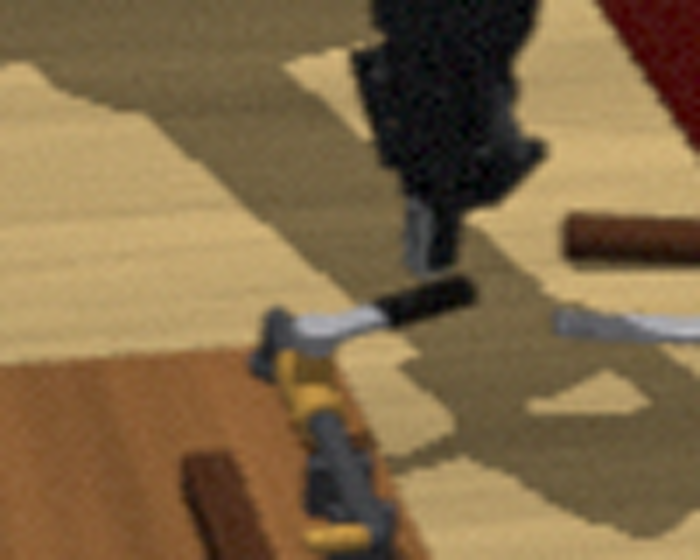

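Run:
```python
from h import *
o=st();im=ctrl.get_image('scene')
p=np.array(o['tool_pos'])
for dz in (0,.02,.03): print(((proj(im,p+[0,0,dz])-[330,130])*7).round(0))
print('grip',((proj(im,[.467,.299,.08])-[330,130])*7).round(0),'piv',((proj(im,[.487,.2375,.088])-[330,130])*7).round(0))
```

```text
t 5.5 p [0.4722 0.2963 0.0668] jaw 16.56 z [ 0.024  0.01  -1.   ] F [ 0.5  0.  -0.1] op 0.0 q6 0.14
[[421. 328.]]
[[425. 292.]]
[[427. 275.]]
grip [[426. 298.]] piv [[316. 318.]]
```

Run:
```python
from h import *
o=st();im=ctrl.get_image('wrist')
P=[ray(im,*p,.018,o) for p in [(223,203),(509,295),(228,225),(495,305)]];print(np.round(P,3),np.linalg.norm(P[0]-P[1]),np.linalg.norm(P[2]-P[3]))
print('tip',ray(im,311,187,.085,o))
p=np.array(o['tool_pos']);M=Ro.from_rotvec(o['tool_rot']).as_matrix()
for b in (0,-.01,-.02,-.03):
  print(b,[proj(im,p+M@np.array([a,0,b]),o).round(0).tolist() for a in (-.011,0,.011)])
print(o)
cv2.imwrite('pics/w3c.png',cv2.resize(im['color'][170:350,220:420],None,fx=3,fy=3)[:,:,::-1])
```

```text
t 5.55 p [0.4722 0.2963 0.0668] jaw 16.55 z [ 0.024  0.01  -1.   ] F [-0.2  0.9  0.4] op -0.0003 q6 0.14
[[0.402 0.28  0.018]
 [0.654 0.267 0.018]
 [0.41  0.263 0.018]
 [0.647 0.255 0.018]] 0.2522869668002153 0.23706629987901448
tip [0.45959942 0.32480559 0.085     ]
0 [[[318.0, 246.0]], [[318.0, 229.0]], [[318.0, 212.0]]]
-0.01 [[[318.0, 252.0]], [[318.0, 235.0]], [[318.0, 217.0]]]
-0.02 [[[318.0, 260.0]], [[318.0, 242.0]], [[318.0, 223.0]]]
-0.03 [[[318.0, 268.0]], [[318.0, 249.0]], [[318.0, 230.0]]]
{'t': 5.55, 'q': array([ 4.27239938e-01, -8.11053064e-03,  1.90236696e+00, -5.49251276e-04,
        1.22126549e+00,  1.38471431e-01]), 'dq': array([-0.00079583, -0.00034976, -0.00031634,  0.00072312,  0.00173048,
       -0.00173658]), 'effort': array([ 3.01532265e-03, -3.36719298e+01, -3.40241969e+01, -1.63152075e-03,
       -8.26943270e-02, -2.86806291e-06]), 'tool_pos': array([0.47221043, 0.29634098, 0.06679911]), 'tool_rot': array([1.87057115, 2.50753585, 0.03534903]), 'contact_force': array([-0.15654998,  0.9004194 ,  0.41827545]), 'wrist_torque': array([0.01369177, 0.02144386, 0.03217629]), 'opening': -0.0002655966548188746}
```

View pics/w3c.png

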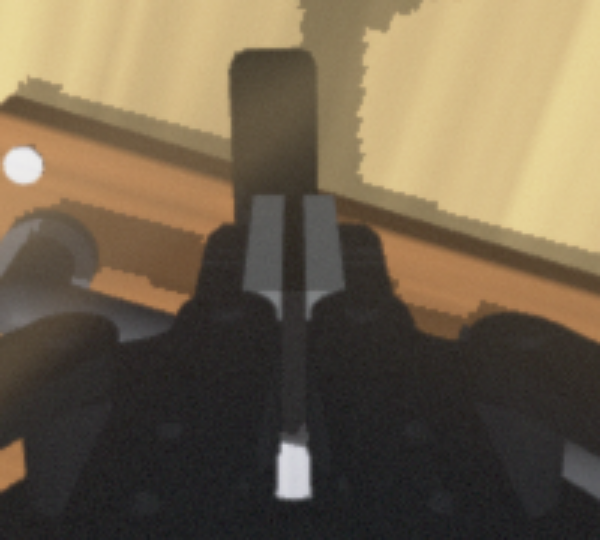

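The fingers shut above the sleeve. In both views the visible fingertips sit about 30 mm higher than the reported TCP suggests. I'll open and go lower.

Call:
step_arm --pt "1 0 0 0.005 0" --pt "1 0 0 0 0" --pt "1 0 0 0 0" --pt "1 0 0 0 0" --pt "1 -0.004 0.003 -0.02 0" --pt "1 0 0 -0.015 0" --pt "1 0 0 -0.005 0"

```text
t: 6.48
tool_pos: [0.4673, 0.2993, 0.0289]
tool_rot: [1.871, 2.508, 0.034]
contact_force: [-0.6, -0.6, 0.9]
opening: 0.0853
```

Run:
```python
from h import *
o=st();im=ctrl.get_image('wrist');save(im,'w4.png')
im=ctrl.get_image('scene');c=im['color'][130:210,330:430];cv2.imwrite('pics/s4.png',cv2.resize(c,None,fx=7,fy=7,interpolation=2)[:,:,::-1])
```

```text
t 6.47 p [0.4673 0.2993 0.0289] jaw 16.56 z [ 0.023  0.01  -1.   ] F [-0.6 -0.6  0.9] op 0.0853 q6 0.15
```

View pics/w4.png

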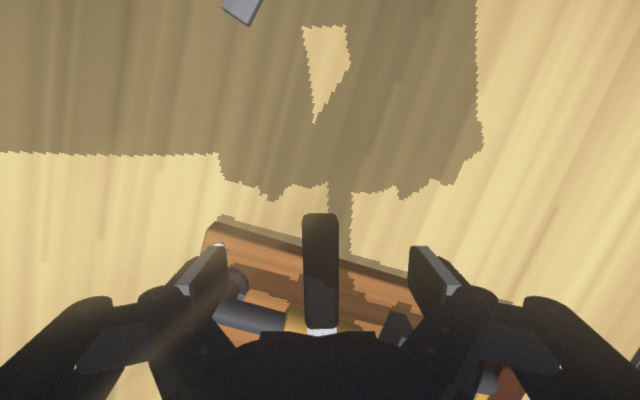

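View pics/s4.png

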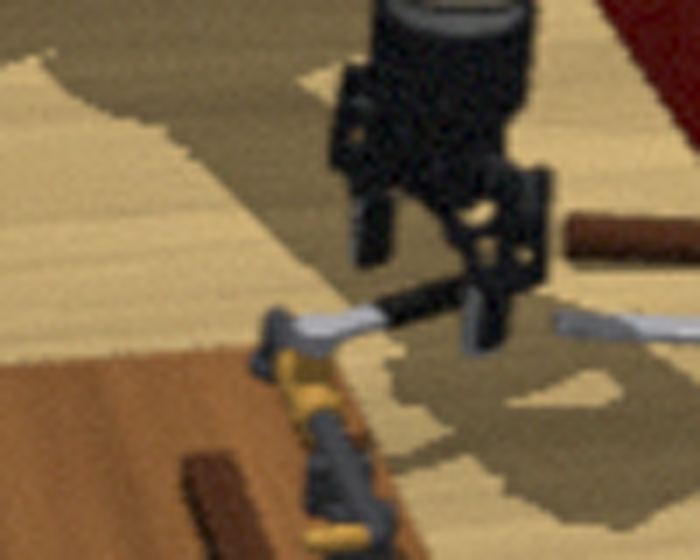

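Run:
```python
from h import *
o=st();im=ctrl.get_image('scene')
p=np.array(o['tool_pos']);y=np.array([.958,.285,0])
for dz in (0,.013,.02,.03,.04): print(dz,[((proj(im,p+s*.046*y+[0,0,dz])-[330,130])*7).round(0).tolist() for s in (-1,1)])
```

```text
t 6.58 p [0.4674 0.2993 0.0294] jaw 16.55 z [ 0.023  0.01  -1.   ] F [0.3 0.2 0.1] op 0.0855 q6 0.15
0 [[[363.0, 340.0]], [[471.0, 433.0]]]
0.013 [[[365.0, 319.0]], [[474.0, 411.0]]]
0.02 [[[366.0, 307.0]], [[475.0, 399.0]]]
0.03 [[[368.0, 290.0]], [[478.0, 381.0]]]
0.04 [[[370.0, 273.0]], [[480.0, 364.0]]]
```

Projecting the tips into the scene view puts the open fingertips about 45 mm above the reported TCP z, so about 30 mm when shut. They are now at sleeve height on both sides, so I'll close.

Call:
step_arm --pt "0 0 0 0 0" --pt "0 0 0 0 0" --pt "0 0 0 0 0" --pt "0 0 0 0 0" --pt "0 0 0 0 0" --pt "0 0 0 0 0" --newtons 40

```text
t: 7.38
tool_pos: [0.4695, 0.3002, 0.0324]
tool_rot: [1.87, 2.506, 0.041]
contact_force: [0.5, 0.8, -0.0]
opening: 0.0152
```

Run:
```python
from h import *
o=st();im=ctrl.get_image('wrist');save(im,'w5.png')
```

```text
t 7.38 p [0.4695 0.3002 0.0324] jaw 16.54 z [ 0.028  0.012 -1.   ] F [ 0.5  0.8 -0. ] op 0.0152 q6 0.15
```

View pics/w5.png

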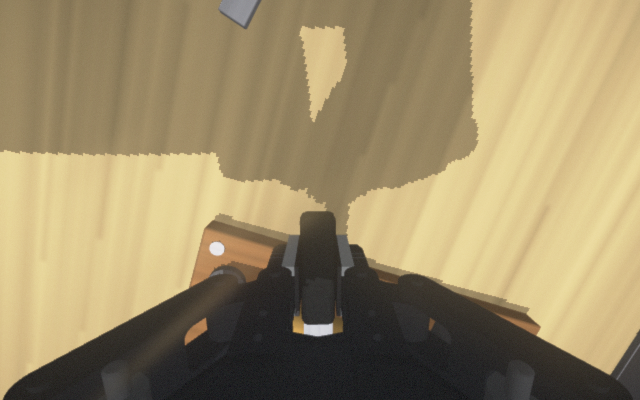

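Call:
step_arm --pt "0 -0.0047 -0.0016 -0.0004 4.3" --pt "0 -0.0045 -0.0019 -0.0004 4.3" --pt "0 -0.0044 -0.0023 -0.0004 4.3" --pt "0 -0.0042 -0.0026 -0.0004 4.3" --pt "0 -0.004 -0.0029 -0.0004 4.3" --pt "0 -0.0037 -0.0032 -0.0004 4.3"

```text
t: 8.18
tool_pos: [0.4437, 0.2863, 0.0324]
tool_rot: [1.25, 2.874, 0.047]
contact_force: [-0.3, -0.9, 2.9]
opening: 0.0146
```

Run:
```python
from h import *
o=st();im=ctrl.get_image('wrist');save(im,'w6.png')
im=ctrl.get_image('top');c=im['color'][190:270,200:320];cv2.imwrite('pics/t6.png',cv2.resize(c,None,fx=6,fy=6,interpolation=2)[:,:,::-1])
```

```text
t 8.18 p [0.4437 0.2863 0.0324] jaw 42.99 z [ 0.018  0.025 -1.   ] F [-0.3 -0.9  2.9] op 0.0146 q6 -0.33
```

View pics/w6.png

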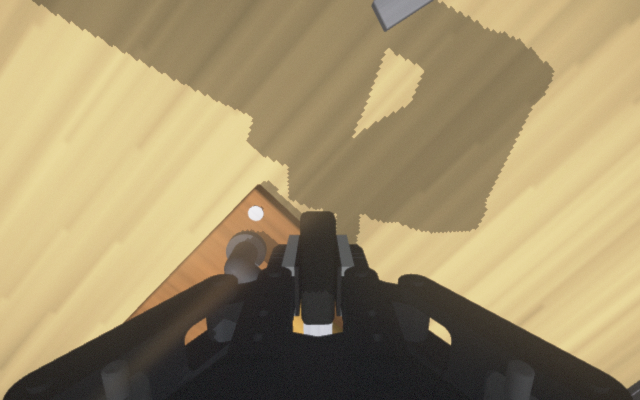

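The handle is gripped along the image column and the board edges run at 45° to it, so it is half open. I'll release and rise.

Call:
step_arm --pt "1 0 0 -0.0004 0" --pt "1 0 0 -0.0004 0" --pt "1 0 0 -0.0004 0" --pt "1 0 0 -0.0004 0" --pt "1 0 0 0.04 0" --pt "1 0 0 0.05 0" --pt "1 0.01 -0.01 0.05 0" --pt "1 0.02 -0.03 0 -6" --pt "1 0.02 -0.04 0 -9" --pt "1 0.0 -0.03 0 -9" --pt "1 0.0 -0.02 0 -9"

```text
t: 9.65
tool_pos: [0.4946, 0.153, 0.1748]
tool_rot: [2.033, 2.373, 0.043]
contact_force: [0.1, -0.5, -0.3]
opening: 0.0852
```

Run:
```python
from h import *
o=st();im=ctrl.get_image('wrist');save(im,'w7.png')
im=ctrl.get_image('top');save(im,'t7.png');c=im['color'][150:270,200:400];cv2.imwrite('pics/t7b.png',cv2.resize(c,None,fx=4,fy=4,interpolation=2)[:,:,::-1])
```

```text
t 9.65 p [0.4946 0.153  0.1748] jaw 8.81 z [ 0.03   0.01  -0.999] F [ 0.1 -0.5 -0.3] op 0.0852 q6 -0.0
```

View pics/w7.png

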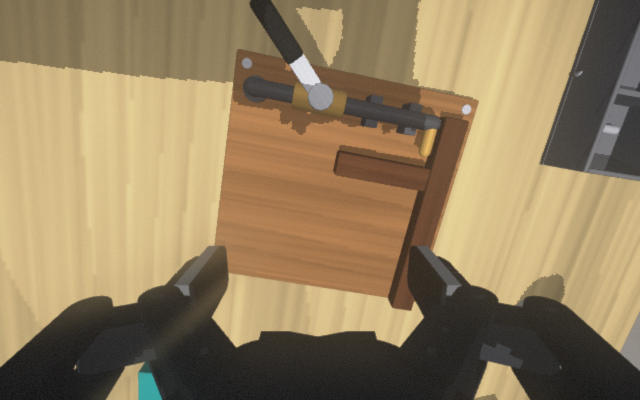

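View pics/t7b.png

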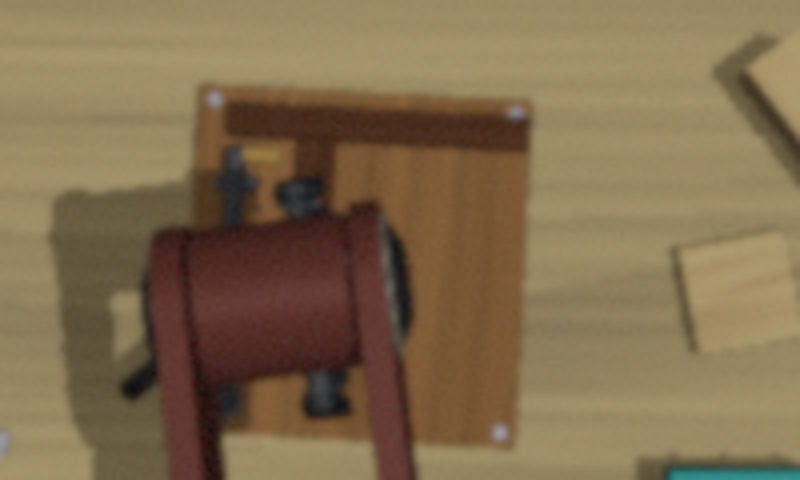

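Run:
```python
import cv2
a=cv2.imread('pics/w7.png');cv2.imwrite('pics/w7a.png',cv2.resize(a[40:190,220:490],None,fx=2.9,fy=2.9,interpolation=2))
cv2.imwrite('pics/w7c.png',cv2.resize(a[180:330,200:470],None,fx=2.9,fy=2.9,interpolation=2))
```

```text
(no output)
```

View pics/w7a.png

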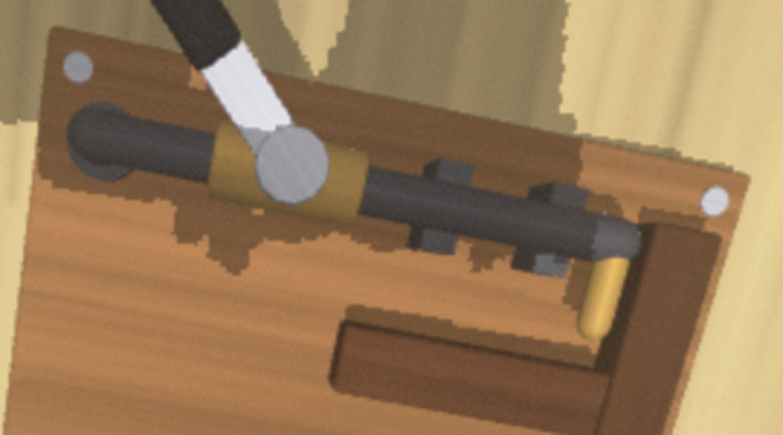

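View pics/w7c.png

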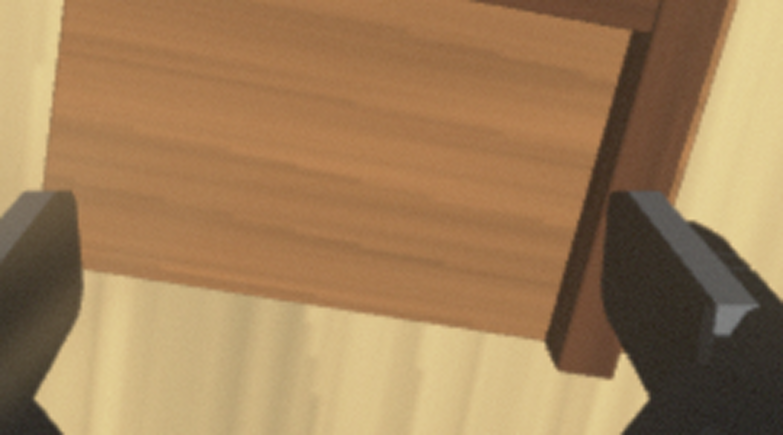

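```bash
cat > fit.py <<'E'
from h import *
from scipy.optimize import least_squares
def fit(im,o,obj,px):
    K=np.array(im['camera_matrix'])
    ok,rv,tv=cv2.solvePnP(obj,px,K,None)
    R,_=cv2.Rodrigues(rv)
    e=cv2.projectPoints(obj,rv,tv,K,None)[0][:,0]-px
    T=np.array(im['T_tool_cam']);M=Ro.from_rotvec(o['tool_rot']).as_matrix()
    W=M@T[:3,:3]@R; w=M@(T[:3,:3]@tv[:,0]+T[:3,3])+o['tool_pos']
    print('PnP board R',W.round(3).tolist(),'t',w.round(4),'\nerr',e.round(1).tolist())
    # planar constrained: x,y,yaw,+dz of tool
    def f(p):
        c,s=np.cos(p[2]),np.sin(p[2]);X=obj@np.array([[c,-s,0],[s,c,0],[0,0,1]]).T+[p[0],p[1],0]
        o2=dict(o);o2['tool_pos']=np.array(o['tool_pos'])+[0,0,p[3]]
        return (proj(im,X,o2)-px).ravel()
    r=least_squares(f,[.52,.14,-.03,0],loss='soft_l1');print('planar',r.x[:2].round(4),'yaw',np.degrees(r.x[2]).round(2),'dz',r.x[3].round(4),'cost',r.cost)
    print(f(r.x).reshape(-1,2).round(1).tolist()); return r.x
E
python3 - <<'E'
from fit import *
o=st();im=ctrl.get_image('wrist')
obj=np.array([[-.13,.125,.018],[.13,.125,.018],[.09,.1,.04],[.115,.1,.04],[-.01,.045,.04],[-.01,.02,.04],[.09,-.125,.04],[.115,-.125,.04],[.09,-.125,.018]])
px=np.array([[237.6,49.3],[477.9,100.7],[444.1,117.6],[468.3,121.4],[339,151],[335.5,171.7],[393,307.6],[411,310.3],[388.3,297.2]])
fit(im,o,obj,px)
E
```

```text
t 9.75 p [0.4946 0.1529 0.1748] jaw 9.03 z [ 0.031  0.01  -0.999] F [-0.4  0.2  0.8] op 0.0854 q6 -0.01
PnP board R [[0.999, 0.033, 0.005], [-0.033, 0.999, 0.019], [-0.004, -0.02, 1.0]] t [ 0.5246  0.146  -0.0035] 
err [[1.0, 0.1], [-0.7, -0.1], [1.1, -1.6], [-0.2, -0.7], [0.6, -0.2], [-0.7, 2.5], [-1.0, -0.2], [0.9, 0.1], [-1.2, 0.1]]
planar [0.5246 0.1457] yaw -1.74 dz 0.0034 cost 7.073761770259791
[[0.0, 0.6], [0.5, -0.2], [1.5, -1.0], [0.4, -0.1], [0.2, 0.9], [-1.1, 3.5], [-1.5, -0.6], [0.4, -0.3], [-1.5, -0.5]]
```

Run:
```python
from h import *
o=st();im=ctrl.get_image('wrist')
a=ray(im,320.3,96.2,.09,o);b=ray(im,(222/2.9)+220,(55/2.9)+40,.086,o);t=ray(im,262,2,.086,o)
for p in (b,t):
  d=p-a;print(np.degrees(np.arctan2(d[1],d[0]))-90+1.8,np.hypot(*d[:2]))
print(a)
```

```text
t 9.8 p [0.4945 0.1539 0.1748] jaw 9.22 z [ 0.03   0.011 -0.999] F [-1.  0.  1.] op 0.0852 q6 -0.01
44.56358121964915 0.03464594847603881
44.06977346232743 0.08267713119264554
[0.48590049 0.23869987 0.09      ]
```

Call:
step_arm --pt "1 0.015 -0.042 0 -7.8" --pt "1 0.015 -0.042 0 -7.8" --pt "1 0.015 -0.042 0 -7.8" --pt "1 0.015 -0.042 0 -7.8" --pt "1 0.015 -0.042 0 -7.8" --pt "1 0.015 -0.042 0 -7.8" --pt "1 0.015 -0.042 0 -7.8" --pt "1 0.015 -0.042 0 -7.8" --pt "1 0 0 0 0"

```text
t: 10.98
tool_pos: [0.6198, -0.1813, 0.1733]
tool_rot: [2.957, 0.981, 0.03]
contact_force: [0.3, 0.7, -0.1]
opening: 0.0853
```

Run:
```python
from h import *
o=st();im=ctrl.get_image('wrist');save(im,'w8.png')
print([(np.round(d['bbox']).tolist(),round(d['p'],2)) for d in ctrl.spot_in(im,'blank')])
```

```text
t 10.97 p [ 0.6198 -0.1813  0.1733] jaw -53.28 z [ 0.027 -0.019 -0.999] F [ 0.3  0.7 -0.1] op 0.0853 q6 0.53
[([119.0, 287.0, 158.0, 383.0], 0.83), ([304.0, 123.0, 361.0, 235.0], 0.55), ([412.0, 284.0, 508.0, 372.0], 0.53)]
```

View pics/w8.png

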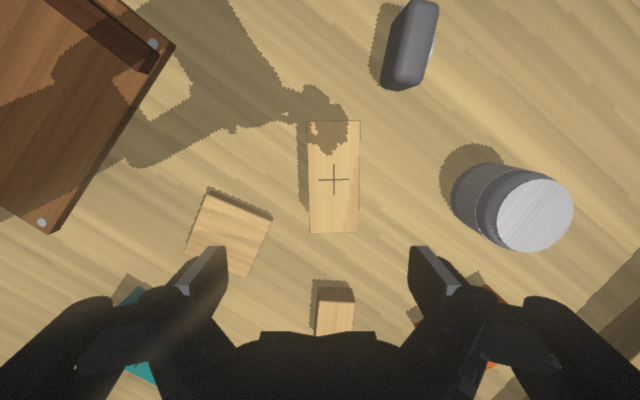

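The blank with its pencilled cross is centred at (334,180), nearly aligned with the image. The tin's visible edge starts near column 450, and the flat offcut's corner is at (272,217).

Run:
```python
from h import *
o=st();im=ctrl.get_image('wrist')
P=np.array([ray(im,u,v,.065,o) for u,v in [(308,122),(360,122),(310,234),(358,232)]])
print(P.round(4),P.mean(0),ray(im,334,180,.065,o))
d=P[0]+P[1]-P[2]-P[3];print(np.degrees(np.arctan2(d[1],d[0])),np.hypot(*d[:2])/2)
c=P.mean(0);print('delta',c-o['tool_pos'])
g=cv2.cvtColor(im['color'],cv2.COLOR_RGB2GRAY);cv2.imwrite('pics/w8c.png',cv2.resize(im['color'][100:260,250:420],None,fx=3.5,fy=3.5,interpolation=2)[:,:,::-1])
# flat offcut top corners z=.02, tin z
print([ray(im,*p,.02,o).round(3).tolist() for p in [(207,190),(272,217),(248,276)]], ray(im,455,190,.045,o))
```

```text
t 11.07 p [ 0.6191 -0.179   0.1733] jaw -53.13 z [ 0.026 -0.018 -1.   ] F [-0.  1.  0.] op 0.0854 q6 0.53
[[ 0.6676 -0.1356  0.065 ]
 [ 0.6963 -0.1739  0.065 ]
 [ 0.5809 -0.2019  0.065 ]
 [ 0.6112 -0.2398  0.065 ]] [ 0.63899959 -0.18778109  0.065     ] [ 0.63903765 -0.18768765  0.065     ]
37.597373772287504 0.10837698080365966
delta [ 0.01987804 -0.00881271 -0.10827863]
[[0.542, -0.089, 0.02], [0.558, -0.165, 0.02], [0.48, -0.184, 0.02]] [ 0.70461155 -0.30052344  0.045     ]
```

View pics/w8c.png

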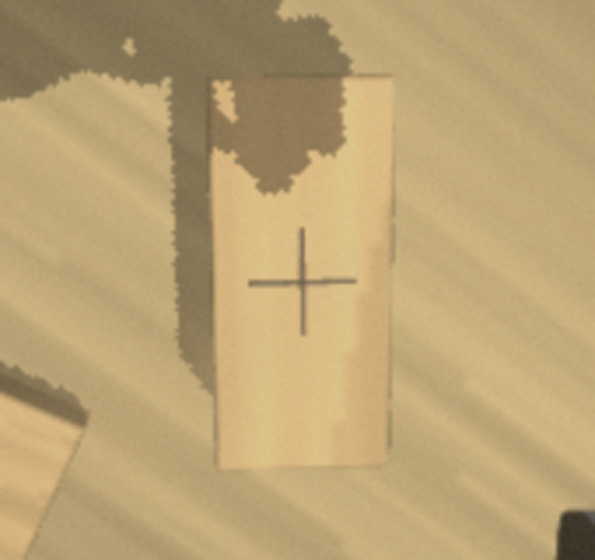

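Run:
```python
from h import *
o=st();im=ctrl.get_image('wrist')
p=np.array(o['tool_pos']);M=Ro.from_rotvec(o['tool_rot']).as_matrix()
for z in (0,-.013,-.03,-.045):
  print(z,[proj(im,p+M@np.array([a,y,z]),o)[0].round(0).tolist() for a in (0,.011) for y in (-.043,.043)])
```

```text
t 11.12 p [ 0.619  -0.1785  0.1735] jaw -53.11 z [ 0.026 -0.018 -0.999] F [-0.2 -0.1 -0.9] op 0.0855 q6 0.53
0 [[249.0, 229.0], [387.0, 229.0], [248.0, 212.0], [388.0, 212.0]]
-0.013 [[244.0, 237.0], [392.0, 237.0], [243.0, 219.0], [393.0, 219.0]]
-0.03 [[236.0, 249.0], [400.0, 249.0], [235.0, 229.0], [401.0, 229.0]]
-0.045 [[228.0, 262.0], [408.0, 262.0], [226.0, 241.0], [410.0, 240.0]]
```

Call:
step_arm --pt "1 0.011 -0.005 -0.035 0.7" --pt "1 0.01 -0.005 -0.04 0" --pt "1 0 0 -0.03 0"

```text
t: 11.55
tool_pos: [0.6433, -0.1848, 0.0718]
tool_rot: [2.939, 1.015, 0.043]
contact_force: [-0.9, -1.0, 0.3]
opening: 0.0856
```

Run:
```python
from h import *
o=st();im=ctrl.get_image('wrist');save(im,'w9.png')
im=ctrl.get_image('scene');c=im['color'][170:270,190:310];cv2.imwrite('pics/s9.png',cv2.resize(c,None,fx=6,fy=6,interpolation=2)[:,:,::-1])
```

```text
t 11.55 p [ 0.6433 -0.1848  0.0718] jaw -51.9 z [ 0.036 -0.021 -0.999] F [-0.9 -1.   0.3] op 0.0856 q6 0.52
```

View pics/w9.png

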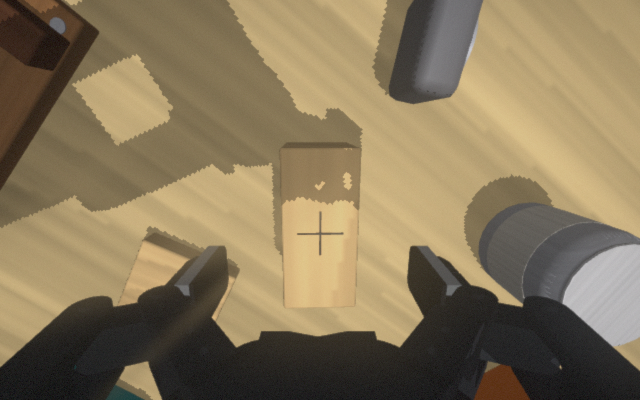

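View pics/s9.png

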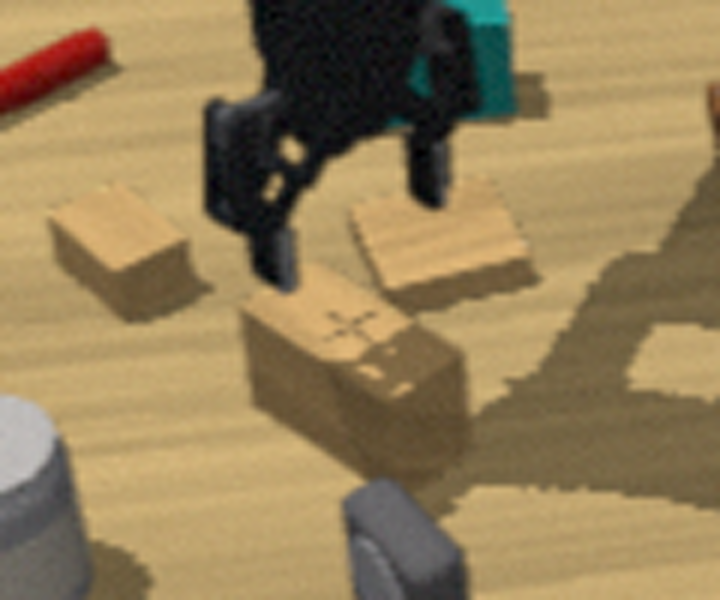

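Run:
```python
from h import *
o=st();im=ctrl.get_image('wrist')
c=ray(im,320,233,.065,o);P=np.array([ray(im,u,v,.065,o) for u,v in [(280,148),(361,148),(285,305),(356,307)]])
print(c,P.mean(0));d=P[0]+P[1]-P[2]-P[3];print(np.degrees(np.arctan2(d[1],d[0])),np.hypot(*d[:2])/2)
M=Ro.from_rotvec(o['tool_rot']).as_matrix();print('tool frame',M.T@(c-o['tool_pos']))
```

```text
t 11.65 p [ 0.6401 -0.1835  0.0683] jaw -51.9 z [ 0.029 -0.018 -0.999] F [-0.4 -0.5  0. ] op 0.0852 q6 0.52
[ 0.63789112 -0.18705853  0.065     ] [ 0.63845495 -0.18716619  0.065     ]
38.205484475694114 0.10615651234790756
tool frame [-0.0039669   0.00129922  0.00330372]
```

Call:
step_arm --pt "1 -0.001 -0.002 -0.035 0" --pt "1 -0.001 -0.0015 -0.03 0" --pt "1 0 0 -0.012 -0.3"

```text
t: 12.08
tool_pos: [0.6454, -0.188, 0.0021]
tool_rot: [2.934, 1.01, 0.055]
contact_force: [0.2, -1.0, 0.5]
opening: 0.0852
```

Run:
```python
from h import *
for i in range(4):
    o=st();im=ctrl.get_image('wrist')
save(im,'w10.png')
im=ctrl.get_image('scene');c=im['color'][170:270,190:310];cv2.imwrite('pics/s10.png',cv2.resize(c,None,fx=6,fy=6,interpolation=2)[:,:,::-1])
```

```text
t 12.07 p [ 0.6454 -0.188   0.0021] jaw -52.03 z [ 0.046 -0.025 -0.999] F [ 0.2 -1.   0.5] op 0.0852 q6 0.52
t 12.12 p [ 0.6449 -0.1878  0.0011] jaw -52.04 z [ 0.045 -0.024 -0.999] F [-0.7  0.5 -1.2] op 0.085 q6 0.52
t 12.18 p [ 0.6452 -0.188   0.002 ] jaw -52.03 z [ 0.045 -0.025 -0.999] F [ 0.1 -0.7 -0.3] op 0.0853 q6 0.52
t 12.22 p [ 0.6458 -0.1883  0.0029] jaw -52.04 z [ 0.047 -0.025 -0.999] F [ 0.1 -0.3  0.1] op 0.0852 q6 0.52
```

View pics/w10.png

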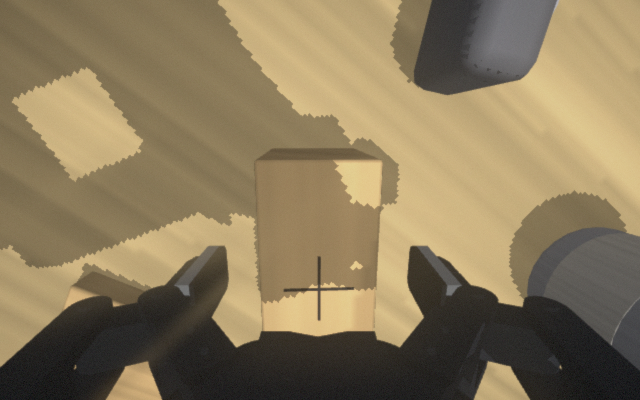

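View pics/s10.png

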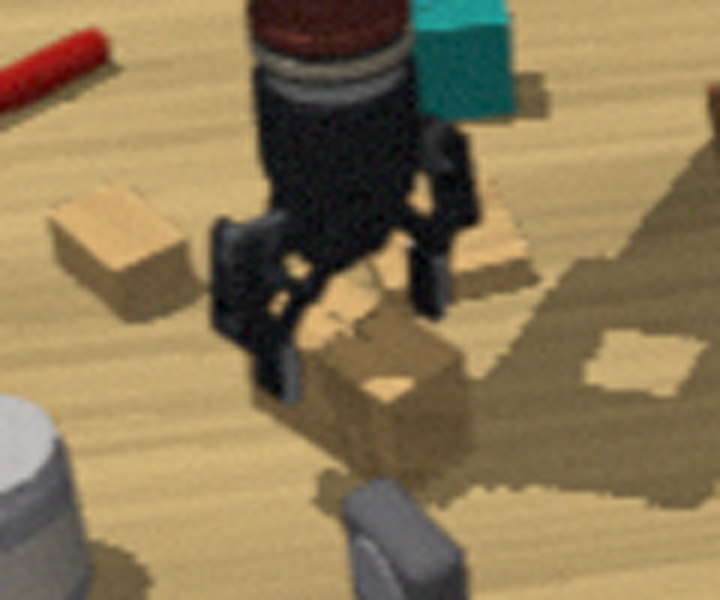

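Call:
step_arm --pt "1 -0.003 0.0 0.05 0"

```text
t: 12.45
tool_pos: [0.6403, -0.1874, 0.0502]
tool_rot: [2.938, 1.011, 0.048]
contact_force: [-0.2, -1.5, 0.3]
opening: 0.0854
```

```bash
cat >> h.py <<'E'
def settle(n=4,cam='top'):
    for i in range(n):
        o=st();print('   q',np.array(o['q']).round(4),'tilt',round(np.pi-sum(o['q'][[1,2,4]]),4));im=ctrl.get_image(cam)
    return o,im
E
python3 -c "
from h import *
settle(6)"
```

```text
t 12.45 p [ 0.6403 -0.1874  0.0502] jaw -52.04 z [ 0.04  -0.023 -0.999] F [-0.2 -1.5  0.3] op 0.0854 q6 0.52
   q [-0.3937  0.2443  1.6576 -0.0057  1.1937  0.5161] tilt 0.046
t 12.5 p [ 0.6471 -0.1902  0.0626] jaw -52.05 z [ 0.057 -0.03  -0.998] F [ 4.2 -0.8  5.8] op 0.0852 q6 0.52
   q [-0.3936  0.2346  1.6471 -0.0058  1.1958  0.516 ] tilt 0.064
t 12.55 p [ 0.6486 -0.1909  0.0626] jaw -52.06 z [ 0.061 -0.031 -0.998] F [ 1.2 -0.5  0.2] op 0.0851 q6 0.52
   q [-0.3936  0.2354  1.6463 -0.0058  1.1915  0.5161] tilt 0.0684
t 12.6 p [ 0.6473 -0.1904  0.0602] jaw -52.06 z [ 0.058 -0.03  -0.998] F [ 0.2  0.2 -0.4] op 0.0854 q6 0.52
   q [-0.3937  0.2371  1.6485 -0.0058  1.1909  0.5162] tilt 0.0651
t 12.65 p [ 0.6457 -0.1896  0.0576] jaw -52.06 z [ 0.054 -0.028 -0.998] F [-0.3 -0.2 -0.2] op 0.0853 q6 0.52
   q [-0.3936  0.239   1.6509 -0.0058  1.191   0.5162] tilt 0.0607
t 12.7 p [ 0.6443 -0.1891  0.0554] jaw -52.05 z [ 0.051 -0.027 -0.998] F [ 0.1  0.6 -0. ] op 0.0856 q6 0.52
   q [-0.3937  0.2405  1.6528 -0.0058  1.1911  0.5162] tilt 0.0572
```

Call:
step_arm --pt "1 -0.002 0.001 0.03 0" --pt "1 -0.002 0.001 0.03 0" --pt "1 -0.002 0.0 0.03 0" --pt "1 0 0.0 0.03 0"

```text
t: 13.25
tool_pos: [0.6309, -0.184, 0.1663]
tool_rot: [2.944, 1.013, 0.037]
contact_force: [-0.5, -0.3, -0.7]
opening: 0.0855
```

```bash
python3 -c "
from h import *
settle(8)"
```

```text
t 13.25 p [ 0.6309 -0.184   0.1663] jaw -52.03 z [ 0.031 -0.019 -0.999] F [-0.5 -0.3 -0.7] op 0.0855 q6 0.51
   q [-0.3944  0.1223  1.5922 -0.0054  1.3911  0.5143] tilt 0.036
t 13.3 p [ 0.6333 -0.185   0.1717] jaw -52.03 z [ 0.038 -0.022 -0.999] F [ 1.5 -0.4  2.5] op 0.0853 q6 0.51
   q [-0.3944  0.1191  1.5867 -0.0054  1.3921  0.5143] tilt 0.0437
t 13.35 p [ 0.6336 -0.1851  0.1703] jaw -52.03 z [ 0.039 -0.022 -0.999] F [ 0.7 -0.2  0.6] op 0.0853 q6 0.51
   q [-0.3944  0.1201  1.5879 -0.0053  1.3892  0.5143] tilt 0.0444
t 13.4 p [ 0.6326 -0.1847  0.168 ] jaw -52.03 z [ 0.036 -0.021 -0.999] F [-0.5 -0.4 -0.5] op 0.0856 q6 0.51
   q [-0.3944  0.1215  1.5903 -0.0054  1.3886  0.5143] tilt 0.0412
t 13.45 p [ 0.6316 -0.1843  0.166 ] jaw -52.03 z [ 0.033 -0.02  -0.999] F [ 1.  -0.2 -0.9] op 0.0853 q6 0.51
   q [-0.3945  0.1227  1.5922 -0.0054  1.3886  0.5143] tilt 0.038
t 13.5 p [ 0.631  -0.1841  0.1648] jaw -52.03 z [ 0.031 -0.019 -0.999] F [ 0.7  0.2 -0.5] op 0.085 q6 0.51
   q [-0.3944  0.1234  1.5934 -0.0054  1.3888  0.5143] tilt 0.036
t 13.55 p [ 0.6307 -0.1839  0.1643] jaw -52.03 z [ 0.03  -0.018 -0.999] F [0.2 0.3 0.3] op 0.0855 q6 0.51
   q [-0.3944  0.1238  1.5939 -0.0054  1.389   0.5143] tilt 0.035
t 13.6 p [ 0.6307 -0.1839  0.1643] jaw -52.03 z [ 0.03  -0.018 -0.999] F [-0.5 -0.6 -0.2] op 0.0855 q6 0.51
   q [-0.3944  0.1239  1.5938 -0.0054  1.389   0.5143] tilt 0.0349
```

Call:
step_arm --pt "1 0 0.0 0.035 0" --pt "1 0 0.0 0.035 0" --pt "1 0 0.0 0.035 0" --pt "1 0 0.0 0.035 0" --pt "1 0 0 0.035 0"

```text
t: 14.28
tool_pos: [0.6257, -0.182, 0.3305]
tool_rot: [2.958, 1.018, 0.01]
contact_force: [1.0, 0.3, -0.1]
opening: 0.0852
```

```bash
python3 -c "
from h import *
settle(9)" | tail -4
```

```text
t 14.62 p [ 0.6253 -0.1818  0.3282] jaw -52.02 z [ 0.009 -0.009 -1.   ] F [-0.5 -0.4 -0.5] op 0.0854 q6 0.51
   q [-0.3946  0.0623  1.3891 -0.0053  1.6784  0.5127] tilt 0.0118
t 14.68 p [ 0.6254 -0.1818  0.3284] jaw -52.02 z [ 0.009 -0.01  -1.   ] F [ 0.1  0.3 -0.1] op 0.0857 q6 0.51
   q [-0.3946  0.0622  1.3888 -0.0053  1.6785  0.5127] tilt 0.012
```

Call:
step_arm --pt "1 0.004 -0.002 -0.062 0"

```text
t: 14.85
tool_pos: [0.6323, -0.185, 0.2745]
tool_rot: [2.951, 1.016, 0.024]
contact_force: [1.4, -0.3, -0.4]
opening: 0.0856
```

```bash
python3 -c "
from h import *
settle(9)" | awk 'NR<5||NR>14'
```

```text
t 14.85 p [ 0.6323 -0.185   0.2745] jaw -52.02 z [ 0.021 -0.014 -1.   ] F [ 1.4 -0.3 -0.4] op 0.0856 q6 0.51
   q [-0.395   0.0805  1.4573 -0.0053  1.5788  0.5128] tilt 0.0249
t 14.9 p [ 0.6262 -0.1825  0.2577] jaw -52.02 z [-0.002 -0.005 -1.   ] F [ -2.2   0.7 -10.9] op 0.0852 q6 0.51
   q [-0.3951  0.0882  1.4764 -0.0053  1.5765  0.5128] tilt 0.0005
t 15.2 p [ 0.6307 -0.1843  0.2723] jaw -52.02 z [ 0.014 -0.012 -1.   ] F [ 0.1 -0.  -0. ] op 0.0855 q6 0.51
   q [-0.395   0.0823  1.4589 -0.0053  1.5827  0.5128] tilt 0.0176
t 15.25 p [ 0.6307 -0.1843  0.2724] jaw -52.02 z [ 0.015 -0.012 -1.   ] F [-0.2 -0.  -0.4] op 0.0856 q6 0.51
   q [-0.395   0.0822  1.4589 -0.0053  1.5826  0.5128] tilt 0.018
```

Call:
step_arm --pt "1 0.0 0 -0.06 0"

```text
t: 15.42
tool_pos: [0.6353, -0.1862, 0.221]
tool_rot: [2.945, 1.014, 0.035]
contact_force: [0.5, -0.2, -0.3]
opening: 0.0855
```

```bash
python3 -c "
from h import *
settle(1);st()"
```

```text
t 15.43 p [ 0.6353 -0.1862  0.221 ] jaw -52.03 z [ 0.03  -0.018 -0.999] F [ 0.5 -0.2 -0.3] op 0.0855 q6 0.51
   q [-0.3949  0.102   1.5224 -0.0053  1.4828  0.5133] tilt 0.0344
t 15.47 p [ 0.6289 -0.1836  0.2063] jaw -52.02 z [ 0.01 -0.01 -1.  ] F [-3.   1.1 -7.1] op 0.0854 q6 0.51
```

Call:
step_arm --pt "1 0.0 0 -0.06 0"

```text
t: 15.6
tool_pos: [0.6321, -0.1849, 0.1546]
tool_rot: [2.953, 1.016, 0.021]
contact_force: [-0.5, -0.6, -0.8]
opening: 0.0853
```

```bash
python3 -c "
from h import *
settle(1);st()"
```

```text
t 15.6 p [ 0.6321 -0.1849  0.1546] jaw -52.02 z [ 0.019 -0.013 -1.   ] F [-0.5 -0.6 -0.8] op 0.0853 q6 0.51
   q [-0.3949  0.1436  1.5885 -0.0053  1.3872  0.5138] tilt 0.0222
t 15.65 p [ 0.6251 -0.182   0.141 ] jaw -52.02 z [-0.    -0.006 -1.   ] F [-3.1  1.7 -8.2] op 0.0857 q6 0.51
```

Call:
step_arm --pt "1 0.0 0 -0.05 0"

```text
t: 15.78
tool_pos: [0.628, -0.1832, 0.0951]
tool_rot: [2.961, 1.019, 0.005]
contact_force: [0.7, -0.0, 0.5]
opening: 0.0852
```

```bash
python3 -c "
from h import *
settle(1);st()"
```

```text
t 15.78 p [ 0.628  -0.1832  0.0951] jaw -52.02 z [ 0.006 -0.008 -1.   ] F [ 0.7 -0.   0.5] op 0.0852 q6 0.51
   q [-0.395   0.1937  1.6352 -0.0055  1.3038  0.5143] tilt 0.0089
t 15.82 p [ 0.6211 -0.1805  0.0834] jaw -52.03 z [-0.011 -0.001 -1.   ] F [-3.3  2.3 -5.8] op 0.0849 q6 0.51
```

Call:
step_arm --pt "1 0.008 -0.003 -0.045 0"

```text
t: 15.95
tool_pos: [0.632, -0.1846, 0.0427]
tool_rot: [2.969, 1.022, -0.009]
contact_force: [1.2, -0.4, -0.3]
opening: 0.0853
```

```bash
python3 -c "
from h import *
settle(1);st()"
```

```text
t 15.95 p [ 0.632  -0.1846  0.0427] jaw -52.02 z [-0.005 -0.004 -1.   ] F [ 1.2 -0.4 -0.3] op 0.0853 q6 0.52
   q [-0.3946  0.2663  1.6444 -0.0056  1.2339  0.5152] tilt -0.003
t 16.0 p [ 0.6265 -0.1825  0.0325] jaw -52.04 z [-0.018  0.002 -1.   ] F [-4.6  1.5 -4.9] op 0.0856 q6 0.52
```

Call:
step_arm --pt "1 0.01 -0.004 -0.04 0"

```text
t: 16.12
tool_pos: [0.6393, -0.1876, -0.0034]
tool_rot: [-2.967, -1.021, 0.02]
contact_force: [1.3, -0.1, 0.1]
opening: 0.0854
```

```bash
python3 -c "
from h import *
settle(6,'wrist')"|grep p
```

```text
t 16.12 p [ 0.6393 -0.1876 -0.0034] jaw -52.03 z [-0.013 -0.    -1.   ] F [ 1.3 -0.1  0.1] op 0.0854 q6 0.52
t 16.18 p [ 0.6348 -0.186  -0.0119] jaw -52.06 z [-0.024  0.004 -1.   ] F [-4.5  1.1 -3.9] op 0.0855 q6 0.52
t 16.23 p [ 0.6337 -0.1855 -0.0108] jaw -52.05 z [-0.027  0.005 -1.   ] F [-1.3  0.8  0. ] op 0.0856 q6 0.52
t 16.27 p [ 0.6352 -0.186  -0.0081] jaw -52.04 z [-0.023  0.004 -1.   ] F [-0.1  0.4 -0.4] op 0.0852 q6 0.52
t 16.32 p [ 0.6368 -0.1866 -0.0059] jaw -52.04 z [-0.019  0.002 -1.   ] F [-0.  -0.   0.6] op 0.0853 q6 0.52
t 16.38 p [ 0.6379 -0.1871 -0.0045] jaw -52.04 z [-0.016  0.001 -1.   ] F [0.1 0.4 0.7] op 0.0853 q6 0.52
```

Call:
step_arm --pt "0.3 0 0 -0.001 0" --pt "0.3 0 0 -0.001 0" --pt "0.3 0 0 -0.001 0" --pt "0.3 0 0 -0.001 0" --newtons 40

```text
t: 16.92
tool_pos: [0.6415, -0.1885, -0.0006]
tool_rot: [2.97, 1.022, -0.012]
contact_force: [-3.5, 0.0, 6.7]
opening: 0.0493
```

```bash
python3 -c "
from h import *
o,im=settle(4,'wrist');save(im,'w11.png')
im=ctrl.get_image('scene');c=im['color'][170:270,190:310];cv2.imwrite('pics/s11.png',cv2.resize(c,None,fx=6,fy=6,interpolation=2)[:,:,::-1])
"|grep p
```

```text
t 16.93 p [ 6.415e-01 -1.885e-01 -6.000e-04] jaw -52.03 z [-0.007 -0.003 -1.   ] F [-3.5  0.   6.7] op 0.0493 q6 0.52
t 16.98 p [ 6.415e-01 -1.885e-01 -6.000e-04] jaw -52.02 z [-0.007 -0.003 -1.   ] F [-2.   0.2  6.3] op 0.0498 q6 0.52
t 17.02 p [ 6.415e-01 -1.885e-01 -6.000e-04] jaw -52.03 z [-0.007 -0.003 -1.   ] F [-3.2  0.9  6.5] op 0.0495 q6 0.52
t 17.07 p [ 6.415e-01 -1.885e-01 -6.000e-04] jaw -52.02 z [-0.007 -0.003 -1.   ] F [-2.8  0.9  6.5] op 0.0495 q6 0.52
```

View pics/w11.png

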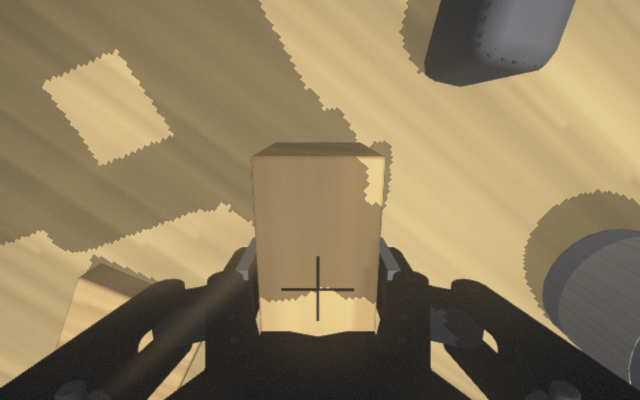

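View pics/s11.png

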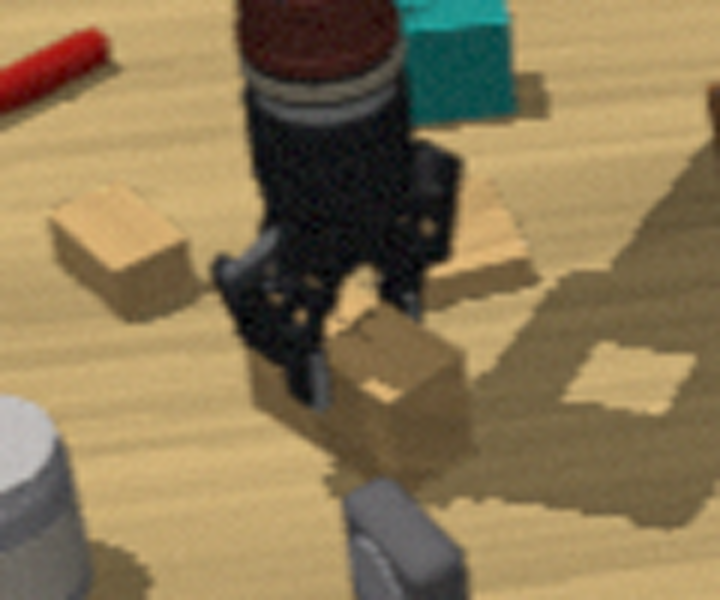

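The blank is gripped across its width (49.5 mm) with the cross at (317,289). The tool is nearly upright. Lifting and carrying it now.

```bash
python3 -c "
from h import *
o=st();im=ctrl.get_image('wrist')
c=ray(im,317.5,289,.065,o);M=Ro.from_rotvec(o['tool_rot']).as_matrix();print(c,M.T@(c-o['tool_pos']))
P=[ray(im,u,v,.065,o) for u,v in [(253,156),(385,156)]];print(P,np.linalg.norm(P[0]-P[1]));d=P[0]-P[1];print(np.degrees(np.arctan2(d[1],d[0])))
"
```

```text
t 17.18 p [ 6.415e-01 -1.885e-01 -6.000e-04] jaw -52.03 z [-0.007 -0.003 -1.   ] F [-3.2  0.9  4.9] op 0.0496 q6 0.52
[ 0.64020433 -0.1892595   0.065     ] [-0.00195949 -0.00032969 -0.06559492]
[array([ 0.66895704, -0.1369993 ,  0.065     ]), array([ 0.69857395, -0.17499376,  0.065     ])] 0.04817406244556509
127.93662755299282
```

Call:
step_arm --pt "0.3 0 0 0.03 0" --pt "0.3 0 0 0.035 0" --pt "0.3 0 0 0.02 0"

```text
t: 17.6
tool_pos: [0.6367, -0.1864, 0.0795]
tool_rot: [-2.963, -1.02, 0.025]
contact_force: [0.6, -0.7, -3.2]
opening: 0.0493
```

```bash
python3 -c "
from h import *
o,im=settle(4,'wrist');save(im,'w12.png')
"|grep p
```

```text
t 17.6 p [ 0.6367 -0.1864  0.0795] jaw -52.03 z [-0.018  0.002 -1.   ] F [ 0.6 -0.7 -3.2] op 0.0493 q6 0.52
t 17.65 p [ 0.638  -0.1869  0.0823] jaw -52.03 z [-0.015  0.001 -1.   ] F [ 1.9 -0.7 -0.8] op 0.0494 q6 0.51
t 17.7 p [ 0.638  -0.1869  0.081 ] jaw -52.03 z [-0.015  0.    -1.   ] F [-0.  -0.2 -2.6] op 0.0493 q6 0.52
t 17.75 p [ 0.637  -0.1866  0.0792] jaw -52.03 z [-0.017  0.001 -1.   ] F [-0.8  0.8 -3.3] op 0.0492 q6 0.52
```

View pics/w12.png

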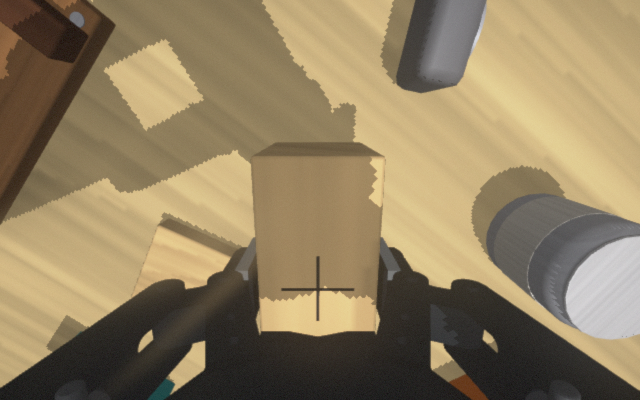

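Call:
step_arm --pt "0.3 -0.0076 0.0345 0 6.3" --pt "0.3 -0.0076 0.0345 0 6.3" --pt "0.3 -0.0076 0.0345 0 6.3" --pt "0.3 -0.0076 0.0345 0 6.3" --pt "0.3 -0.0076 0.0345 0 6.3" --pt "0.3 -0.0076 0.0345 0 6.3" --pt "0.3 -0.0076 0.0345 0 6.3" --pt "0.3 -0.0076 0.0345 0 6.1"

```text
t: 18.8
tool_pos: [0.5617, 0.0968, 0.0585]
tool_rot: [-2.219, -2.201, 0.066]
contact_force: [0.3, 0.5, -3.3]
opening: 0.0495
```

```bash
python3 -c "
from h import *
o,im=settle(6,'wrist');save(im,'w13.png')
"|grep p
```

```text
t 18.8 p [0.5617 0.0968 0.0585] jaw -0.5 z [-0.041 -0.019 -0.999] F [ 0.3  0.5 -3.3] op 0.0495 q6 0.06
t 18.85 p [0.56   0.1009 0.0579] jaw -0.2 z [-0.043 -0.016 -0.999] F [-2.   3.3 -3.3] op 0.0495 q6 0.06
t 18.9 p [0.5607 0.0987 0.058 ] jaw -0.43 z [-0.042 -0.018 -0.999] F [ 0.5  0.1 -3. ] op 0.0497 q6 0.06
t 18.95 p [0.5616 0.0971 0.0585] jaw -0.57 z [-0.041 -0.019 -0.999] F [ 0.4 -0.1 -2.8] op 0.0492 q6 0.07
t 19.0 p [0.5623 0.0961 0.059 ] jaw -0.66 z [-0.04  -0.02  -0.999] F [-0.1  0.4 -2.7] op 0.049 q6 0.07
t 19.05 p [0.5628 0.0955 0.0595] jaw -0.72 z [-0.039 -0.019 -0.999] F [ 1.2 -0.2 -3.1] op 0.0496 q6 0.07
```

View pics/w13.png

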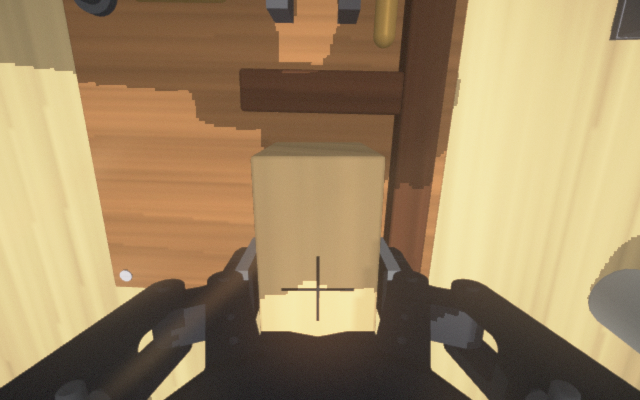

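Call:
step_arm --pt "0.3 0.004 0 0.05 -0.6"

```text
t: 19.23
tool_pos: [0.5631, 0.0939, 0.1046]
tool_rot: [-2.234, -2.178, 0.078]
contact_force: [0.6, -0.3, -1.9]
opening: 0.0495
```

```bash
python3 -c "
from h import *
settle(2);st()
"|grep p
```

```text
t 19.23 p [0.5631 0.0939 0.1046] jaw -1.49 z [-0.05  -0.02  -0.999] F [ 0.6 -0.3 -1.9] op 0.0495 q6 0.07
t 19.27 p [0.5704 0.0941 0.116 ] jaw -1.5 z [-0.032 -0.019 -0.999] F [4.6 0.8 3.7] op 0.0494 q6 0.07
t 19.32 p [0.5719 0.0942 0.1158] jaw -1.48 z [-0.028 -0.019 -0.999] F [ 1.5  0.  -1.7] op 0.0495 q6 0.07
```

Call:
step_arm --pt "0.3 0.004 0 0.05 -0.6"

```text
t: 19.45
tool_pos: [0.5725, 0.093, 0.1608]
tool_rot: [-2.253, -2.169, 0.064]
contact_force: [0.5, -0.1, -3.0]
opening: 0.0491
```

```bash
python3 -c "
from h import *
settle(2);st()
"|grep p
```

```text
t 19.45 p [0.5725 0.093  0.1608] jaw -2.2 z [-0.038 -0.019 -0.999] F [ 0.5 -0.1 -3. ] op 0.0491 q6 0.08
t 19.5 p [0.5797 0.0931 0.1734] jaw -2.21 z [-0.019 -0.018 -1.   ] F [ 3.7 -0.4  5. ] op 0.0495 q6 0.08
t 19.55 p [0.5808 0.0933 0.1728] jaw -2.18 z [-0.015 -0.018 -1.   ] F [ 0.3  0.5 -1.6] op 0.0496 q6 0.08
```

Call:
step_arm --pt "0.3 -0.001 0 -0.035 0.1" --pt "0.3 -0.001 0 -0.035 0" --pt "0.3 -0.001 0 -0.035 0"

```text
t: 19.92
tool_pos: [0.5818, 0.0909, 0.0684]
tool_rot: [2.258, 2.169, -0.024]
contact_force: [0.5, -0.1, -2.9]
opening: 0.0494
```

```bash
python3 -c "
from h import *
o,im=settle(5,'wrist');save(im,'w14.png')
"|grep p
```

```text
t 19.93 p [0.5818 0.0909 0.0684] jaw -2.31 z [-0.004 -0.018 -1.   ] F [ 0.5 -0.1 -2.9] op 0.0494 q6 0.08
t 19.98 p [0.5773 0.0906 0.062 ] jaw -2.32 z [-0.014 -0.018 -1.   ] F [-3.9 -0.6 -6.5] op 0.0495 q6 0.08
t 20.02 p [0.577  0.0907 0.0636] jaw -2.31 z [-0.016 -0.018 -1.   ] F [-0.5  0.7 -3.1] op 0.0495 q6 0.08
t 20.07 p [0.579  0.091  0.0665] jaw -2.29 z [-0.011 -0.018 -1.   ] F [ 0.4  0.4 -2.7] op 0.0492 q6 0.08
t 20.12 p [0.581  0.0912 0.0691] jaw -2.28 z [-0.007 -0.018 -1.   ] F [ 0.3 -0.  -1.8] op 0.0493 q6 0.08
```

View pics/w14.png

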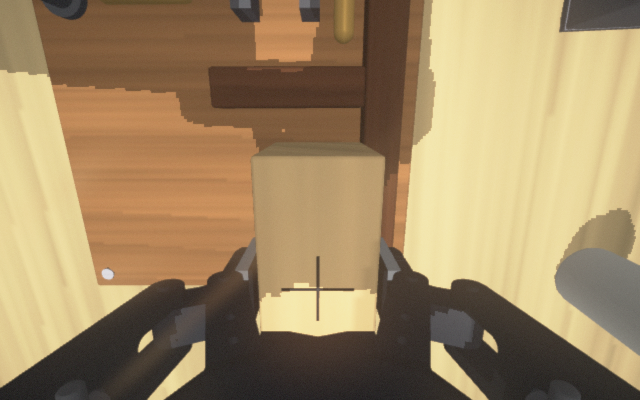

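Run:
```python
from fit import *
o=st();im=ctrl.get_image('wrist');save(im,'w15.png')
cv2.imwrite('pics/w15a.png',cv2.resize(im['color'][40:170,190:430],None,fx=3.3,fy=3.3,interpolation=2)[:,:,::-1])
```

```text
t 20.18 p [0.5824 0.0913 0.0709] jaw -2.26 z [-0.003 -0.018 -1.   ] F [ 0.8  0.3 -2.6] op 0.049 q6 0.08
```

View pics/w15a.png

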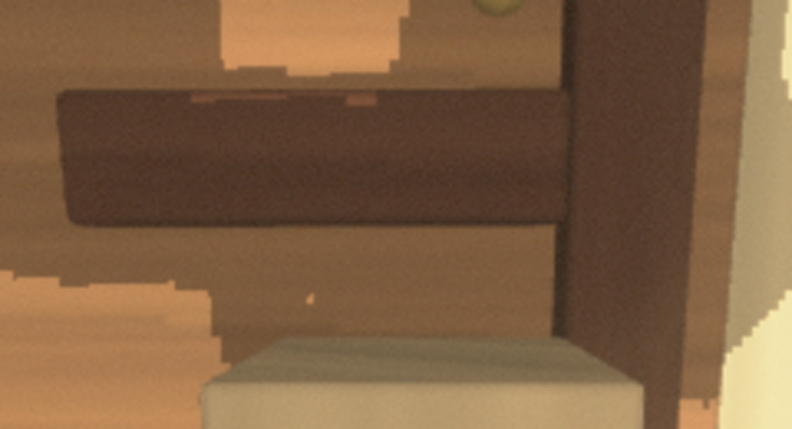

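Run:
```python
from fit import *
o=st();im=ctrl.get_image('wrist')
obj=np.array([[-.01,.045,.04],[-.01,.02,.04],[.09,.02,.04],[.09,.045,.04],[-.13,-.125,.018]])
px=np.array([[208.2,67.9],[210.6,106.1],[361.5,106.7],[362.4,67.9],[100,285]])
P=np.array([ray(im,*p,z,o) for p,z in zip(px,obj[:,2])]);print(P.round(4))
p=fit(im,o,obj,px)
```

```text
t 20.23 p [0.5832 0.0915 0.072 ] jaw -2.26 z [-0.001 -0.018 -1.   ] F [ 0.1  0.6 -2.5] op 0.0495 q6 0.08
[[0.5176 0.1913 0.04  ]
 [0.5159 0.1682 0.04  ]
 [0.6149 0.1638 0.04  ]
 [0.6155 0.1874 0.04  ]
 [0.3928 0.0264 0.018 ]]Traceback (most recent call last):
  File "<stdin>", line 6, in <module>
  File "fit.py", line 5, in fit
    ok,rv,tv=cv2.solvePnP(obj,px,K,None)
             ~~~~~~~~~~~~^^^^^^^^^^^^^^^
cv2.error: OpenCV(4.12.0) /io/opencv/modules/calib3d/src/calibration_base.cpp:1346: error: (-2:Unspecified error) in function 'void cv::findExtrinsicCameraParams2(const cv::Mat&, const cv::Mat&, const cv::Mat&, const cv::Mat&, cv::Mat&, cv::Mat&, int)'
> DLT algorithm needs at least 6 points for pose estimation from 3D-2D point correspondences. (expected: 'count >= 6'), where
>     'count' is 5
> must be greater than or equal to
>     '6' is 6
```

Call:
step_arm --pt "0.3 -0.006 0 -0.02 0" --pt "0.3 -0.005 0 -0.015 0"

```text
t: 20.52
tool_pos: [0.575, 0.0917, 0.0395]
tool_rot: [2.252, 2.165, -0.011]
contact_force: [-0.4, 1.2, -3.5]
opening: 0.0495
```

```bash
python3 -c "
from h import *
o,im=settle(4,'wrist');save(im,'w16.png')
"|grep p
```

```text
t 20.52 p [0.575  0.0917 0.0395] jaw -2.25 z [ 0.007 -0.017 -1.   ] F [-0.4  1.2 -3.5] op 0.0495 q6 0.09
t 20.57 p [0.573  0.0917 0.0373] jaw -2.24 z [ 0.003 -0.017 -1.   ] F [-0.8 -0.2 -3.6] op 0.0493 q6 0.09
t 20.62 p [0.5731 0.0917 0.0378] jaw -2.24 z [ 0.002 -0.017 -1.   ] F [-0.6 -1.3 -3.3] op 0.0495 q6 0.09
t 20.68 p [0.5741 0.0917 0.0389] jaw -2.24 z [ 0.004 -0.017 -1.   ] F [ 0.6 -0.4 -2.9] op 0.0499 q6 0.09
```

Call:
step_arm --pt "0.3 0 0 -0.012 0" --pt "0.3 0 0 -0.008 0"

```text
t: 20.98
tool_pos: [0.5765, 0.0918, 0.0203]
tool_rot: [2.251, 2.164, -0.008]
contact_force: [-0.4, 0.2, -2.5]
opening: 0.0498
```

```bash
python3 -c "
from h import *
o,im=settle(3,'wrist')
"|grep p
```

```text
t 20.98 p [0.5765 0.0918 0.0203] jaw -2.24 z [ 0.009 -0.017 -1.   ] F [-0.4  0.2 -2.5] op 0.0498 q6 0.09
t 21.02 p [0.5759 0.0918 0.0194] jaw -2.24 z [ 0.008 -0.017 -1.   ] F [-0.  -0.  -2.7] op 0.0496 q6 0.09
t 21.07 p [0.5759 0.0918 0.0199] jaw -2.24 z [ 0.008 -0.017 -1.   ] F [-0.  -0.5 -3. ] op 0.0491 q6 0.09
```

Call:
step_arm --pt "0.3 0 0 -0.003 0" --pt "0.3 0 0 -0.003 0" --pt "0.3 0 0 -0.003 0"

```text
t: 21.5
tool_pos: [0.5777, 0.0915, 0.0175]
tool_rot: [2.251, 2.166, -0.011]
contact_force: [-8.1, -1.2, 14.6]
opening: 0.0494
```

```bash
python3 -c "
from h import *
o,im=settle(3,'wrist');save(im,'w17.png')
"|grep p
```

```text
t 21.5 p [0.5777 0.0915 0.0175] jaw -2.2 z [ 0.008 -0.018 -1.   ] F [-8.1 -1.2 14.6] op 0.0494 q6 0.09
t 21.55 p [0.5777 0.0916 0.0175] jaw -2.2 z [ 0.008 -0.018 -1.   ] F [-7.9 -1.5 12.4] op 0.0493 q6 0.09
t 21.6 p [0.5778 0.0916 0.0176] jaw -2.19 z [ 0.008 -0.018 -1.   ] F [-5.9 -0.6 11.5] op 0.0491 q6 0.09
```

View pics/w17.png

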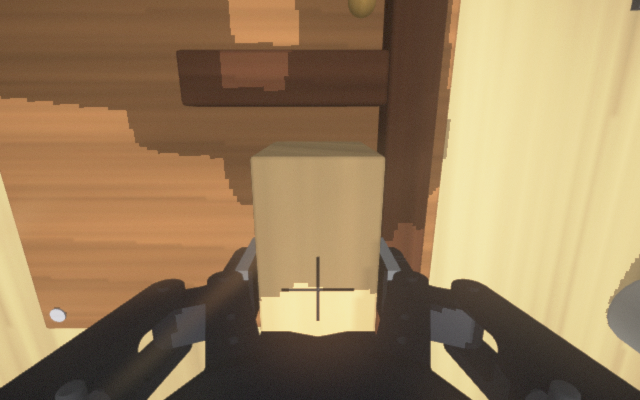

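The blank rests on the board (Fz rose to 14 N at the expected height), parallel to the stop and fence. I'll slide it toward the stop and then the fence.

Call:
step_arm --pt "0.3 0 0.005 0 0" --pt "0.3 0 0.005 0 0" --pt "0.3 0 0.005 0 0" --pt "0.3 0.003 0.002 0 0" --pt "0.3 0.003 0 0 0"

```text
t: 22.28
tool_pos: [0.5841, 0.11, 0.0178]
tool_rot: [2.25, 2.166, -0.009]
contact_force: [-2.2, 0.5, 0.7]
opening: 0.0493
```

```bash
python3 -c "
from h import *
o,im=settle(3,'wrist');save(im,'w18.png')
"|grep p
```

```text
t 22.27 p [0.5841 0.11   0.0178] jaw -2.17 z [ 0.008 -0.017 -1.   ] F [-2.2  0.5  0.7] op 0.0493 q6 0.12
t 22.32 p [0.5847 0.11   0.0179] jaw -2.18 z [ 0.009 -0.017 -1.   ] F [-0.  -0.1 -2.1] op 0.0495 q6 0.12
t 22.38 p [0.5847 0.1098 0.0179] jaw -2.2 z [ 0.01  -0.017 -1.   ] F [-0.4 -0.3 -3.2] op 0.0493 q6 0.12
```

View pics/w18.png

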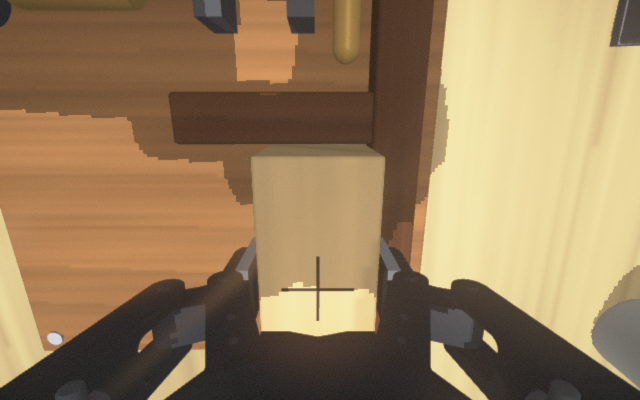

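Call:
step_arm --pt "0.3 0.003 0.0 -0.002 0" --pt "0.3 0.003 0.003 -0.001 0" --pt "0.3 0.003 0.003 -0.001 0"

```text
t: 22.8
tool_pos: [0.587, 0.1097, 0.0179]
tool_rot: [2.252, 2.171, -0.047]
contact_force: [-17.9, -12.7, 13.8]
opening: 0.0498
```

```bash
python3 -c "
from h import *
o,im=settle(3,'wrist')
"|grep p
```

```text
t 22.8 p [0.587  0.1097 0.0179] jaw -2.11 z [-0.012 -0.03  -0.999] F [-17.9 -12.7  13.8] op 0.0498 q6 0.12
t 22.85 p [0.5869 0.1097 0.0178] jaw -2.11 z [-0.013 -0.03  -0.999] F [-17.9 -13.1  16.1] op 0.0493 q6 0.12
t 22.9 p [0.587  0.1097 0.0178] jaw -2.12 z [-0.012 -0.03  -0.999] F [-16.4 -12.5  16.3] op 0.0494 q6 0.12
```

```bash
python3 -c "
from h import *
o=st()
im=ctrl.get_image('wrist');save(im,'w19.png')
im=ctrl.get_image('scene');c=im['color'][145:255,290:410];cv2.imwrite('pics/s19.png',cv2.resize(c,None,fx=5.4,fy=5.4,interpolation=2)[:,:,::-1])
im=ctrl.get_image('top');c=im['color'][150:270,200:350];cv2.imwrite('pics/t19.png',cv2.resize(c,None,fx=4.5,fy=4.5,interpolation=2)[:,:,::-1])
"
```

```text
t 22.95 p [0.587  0.1097 0.0178] jaw -2.12 z [-0.012 -0.03  -0.999] F [-16.4 -11.6  15.2] op 0.0496 q6 0.12
```

View pics/w19.png

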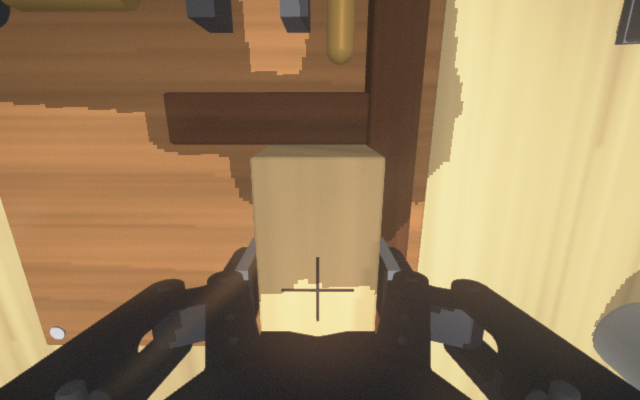

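View pics/s19.png

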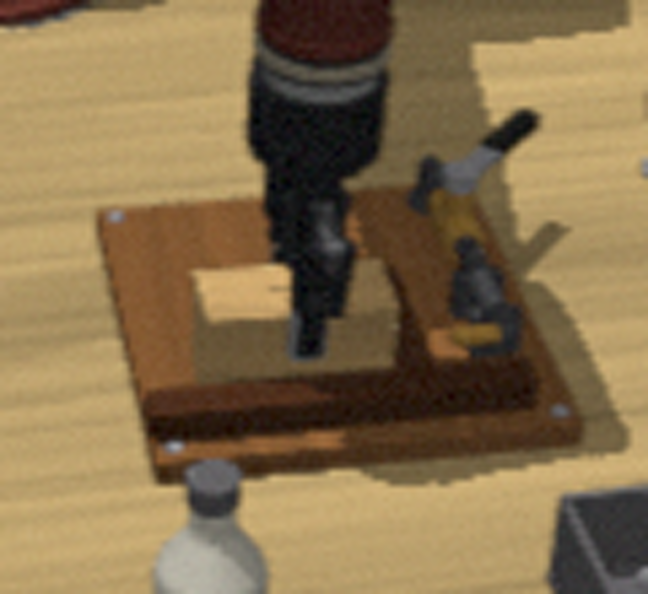

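View pics/t19.png

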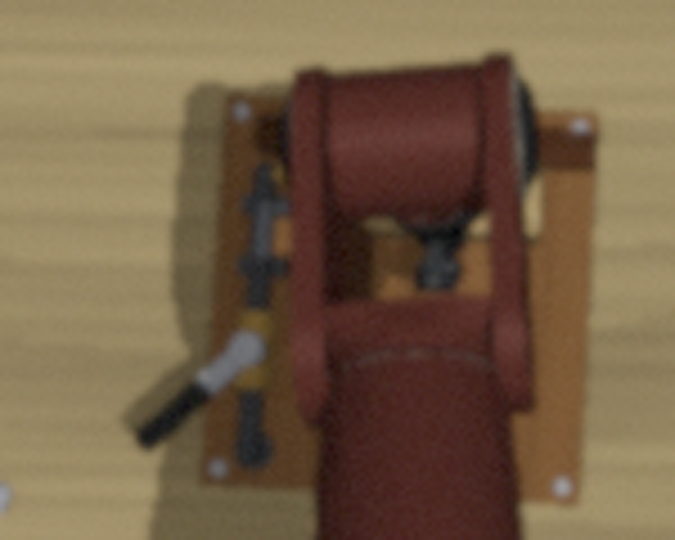

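```bash
python3 -c "
from h import *
o=st()
im=ctrl.get_image('wrist');cv2.imwrite('pics/w20.png',cv2.resize(im['color'][80:270,220:430],None,fx=3.1,fy=3.1,interpolation=2)[:,:,::-1])
"
```

```text
t 23.1 p [0.587  0.1097 0.0179] jaw -2.12 z [-0.012 -0.029 -0.999] F [-16.2 -12.3  14.9] op 0.0495 q6 0.12
```

View pics/w20.png

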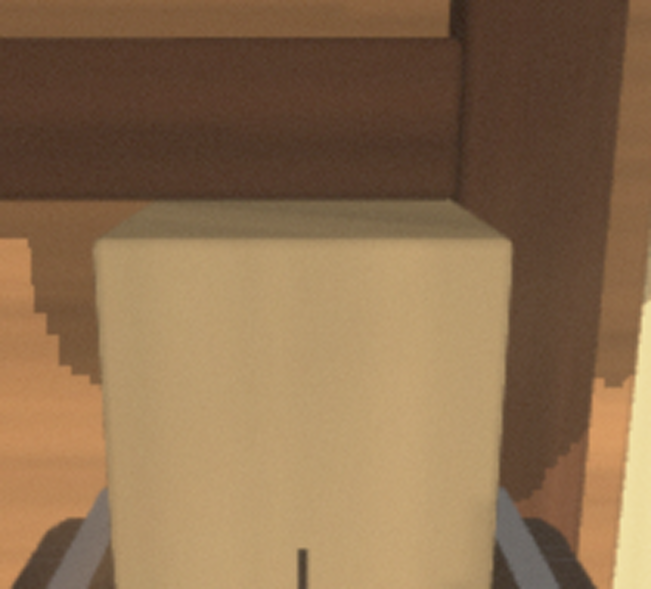

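Call:
step_arm --pt "0.3 0.003 0.0045 -0.002 0" --newtons 50

```text
t: 23.28
tool_pos: [0.5868, 0.1093, 0.018]
tool_rot: [2.252, 2.171, -0.067]
contact_force: [-22.0, -19.8, 24.6]
opening: 0.0493
```

```bash
python3 -c "
from h import *
o,im=settle(6,'wrist')
cv2.imwrite('pics/w21.png',cv2.resize(im['color'][80:270,220:430],None,fx=3.1,fy=3.1,interpolation=2)[:,:,::-1])
"|grep p
```

```text
t 23.27 p [0.5868 0.1093 0.018 ] jaw -2.11 z [-0.022 -0.039 -0.999] F [-22.  -19.8  24.6] op 0.0493 q6 0.13
t 23.32 p [0.5868 0.1093 0.018 ] jaw -2.11 z [-0.022 -0.04  -0.999] F [-20.7 -17.5  20.1] op 0.0492 q6 0.13
t 23.38 p [0.5868 0.1093 0.018 ] jaw -2.12 z [-0.022 -0.039 -0.999] F [-21.6 -16.8  20.5] op 0.0494 q6 0.13
t 23.43 p [0.5868 0.1093 0.018 ] jaw -2.12 z [-0.022 -0.039 -0.999] F [-20.7 -16.8  20. ] op 0.0496 q6 0.13
t 23.48 p [0.5868 0.1094 0.018 ] jaw -2.12 z [-0.022 -0.039 -0.999] F [-21.  -16.4  20.1] op 0.0493 q6 0.13
t 23.52 p [0.5868 0.1093 0.018 ] jaw -2.12 z [-0.022 -0.039 -0.999] F [-20.3 -16.5  20.3] op 0.0493 q6 0.13
```

View pics/w21.png

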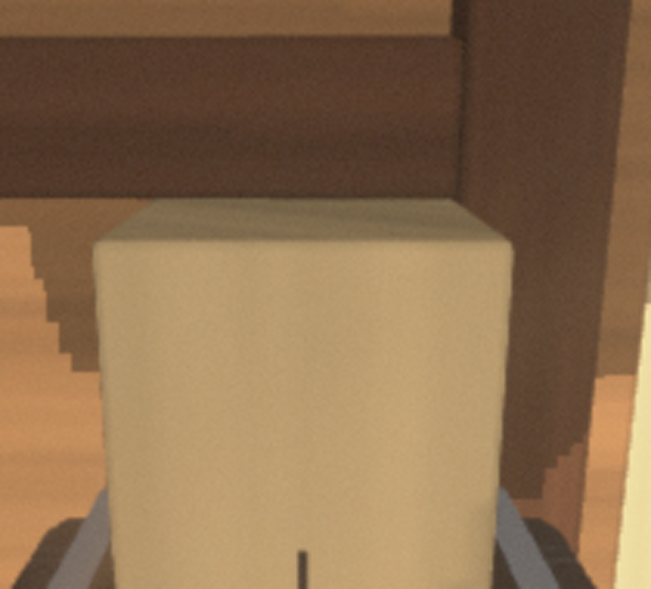

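```bash
python3 -c "
from h import *
v=Ro.from_rotvec([2.97,1.022,-.012]).as_matrix().T@[0,0,1]
for r in ([2.251,2.166,-.011],[2.252,2.171,-.047],ctrl.get_obs()['tool_rot']):
    w=Ro.from_rotvec(r).as_matrix()@v;print(w.round(4),np.hypot(w[0],w[1]))
"
```

```text
[-0.0094  0.0103  0.9999] 0.01390249617694289
[0.0103 0.023  0.9997] 0.025198279708761834
[0.0196 0.0313 0.9993] 0.036919567895657195
```

The estimated blank lean is about 0.037 rad: it rotates with the tool under the push, and the limit is 0.05. I want more margin, so I'll open, let the blank settle flat in the corner, regrip a little lower and press again more gently.

Call:
step_arm --pt "0.3 0 0 0 0" --pt "1 0 0 0 0" --pt "1 0 0 0 0" --pt "1 0 0 0 0"

```text
t: 24.08
tool_pos: [0.5884, 0.1085, 0.0198]
tool_rot: [2.252, 2.168, -0.062]
contact_force: [-0.1, -0.5, -0.1]
opening: 0.0852
```

```bash
python3 -c "
from h import *
o,im=settle(5,'wrist');save(im,'w22.png')
"|grep p
```

```text
t 24.07 p [0.5884 0.1085 0.0198] jaw -2.2 z [-0.018 -0.039 -0.999] F [-0.1 -0.5 -0.1] op 0.0852 q6 0.13
t 24.12 p [0.5884 0.1085 0.0198] jaw -2.2 z [-0.018 -0.039 -0.999] F [-0.4  0.4  0.9] op 0.0852 q6 0.13
t 24.18 p [0.5882 0.1085 0.0198] jaw -2.19 z [-0.019 -0.039 -0.999] F [ 0.5  0.2 -0. ] op 0.0854 q6 0.13
t 24.23 p [0.5881 0.1085 0.0197] jaw -2.2 z [-0.019 -0.039 -0.999] F [-0.7  0.2  0.2] op 0.0856 q6 0.13
t 24.27 p [0.588  0.1085 0.0196] jaw -2.2 z [-0.019 -0.039 -0.999] F [ 0.5 -0.2 -0. ] op 0.0857 q6 0.13
```

View pics/w22.png

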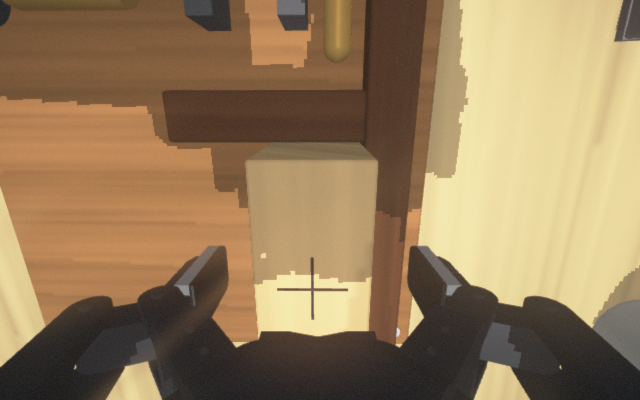

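Call:
step_arm --pt "1 -0.001 0.0 -0.005 0" --pt "1 -0.001 0.0 -0.004 0" --pt "0.3 -0.001 0 -0.001 0" --pt "0.3 0 0 -0.001 0" --pt "0.3 0 0 -0.001 0" --pt "0.3 0 0 0 0" --newtons 50

```text
t: 25.08
tool_pos: [0.5854, 0.1086, 0.0077]
tool_rot: [2.252, 2.168, -0.062]
contact_force: [0.6, 0.3, -2.6]
opening: 0.0498
```

```bash
python3 -c "
from h import *
o,im=settle(4,'wrist');save(im,'w23.png');print('p',o['tool_rot'])
"|grep p
```

```text
t 25.07 p [0.5854 0.1086 0.0077] jaw -2.19 z [-0.018 -0.039 -0.999] F [ 0.6  0.3 -2.6] op 0.0498 q6 0.13
t 25.12 p [0.5854 0.1086 0.0077] jaw -2.19 z [-0.018 -0.039 -0.999] F [-0.2 -0.1  0.8] op 0.0498 q6 0.13
t 25.18 p [0.5854 0.1086 0.0078] jaw -2.19 z [-0.018 -0.039 -0.999] F [-0.2 -0.2  1.3] op 0.0491 q6 0.13
t 25.23 p [0.5854 0.1086 0.0078] jaw -2.19 z [-0.018 -0.039 -0.999] F [-0.5 -0.4  1.8] op 0.0495 q6 0.13
p [ 2.25161477  2.167923   -0.06214995]
```

View pics/w23.png

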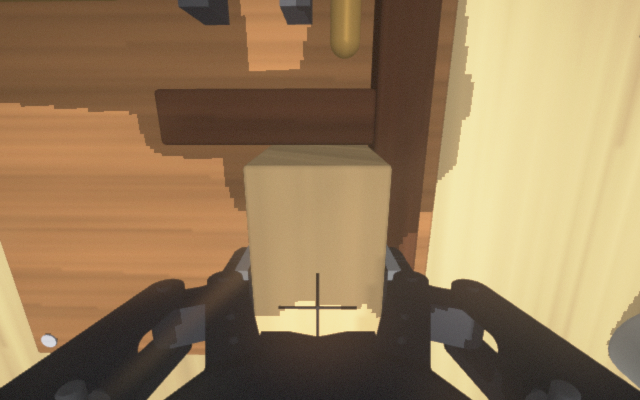

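Call:
step_arm --pt "0.3 0.004 0.004 -0.003 0"

```text
t: 25.4
tool_pos: [0.586, 0.1088, 0.0079]
tool_rot: [2.251, 2.17, -0.085]
contact_force: [-35.3, -22.3, 46.3]
opening: 0.0494
```

```bash
python3 -c "
from h import *
v=Ro.from_rotvec([ 2.25161477 , 2.167923 ,  -0.06214995]).as_matrix().T@[0,0,1]
o,im=settle(7,'wrist')
print('p',Ro.from_rotvec(o['tool_rot']).as_matrix()@v)
cv2.imwrite('pics/w24.png',cv2.resize(im['color'][80:270,220:430],None,fx=3.1,fy=3.1,interpolation=2)[:,:,::-1])
"|grep p
```

```text
t 25.4 p [0.586  0.1088 0.0079] jaw -2.14 z [-0.03  -0.048 -0.998] F [-35.3 -22.3  46.3] op 0.0494 q6 0.14
t 25.45 p [0.5859 0.1087 0.0079] jaw -2.13 z [-0.03  -0.048 -0.998] F [-26.  -16.2  29.7] op 0.0499 q6 0.14
t 25.5 p [0.586  0.1087 0.008 ] jaw -2.14 z [-0.03  -0.047 -0.998] F [-23.9 -15.5  29.4] op 0.0496 q6 0.14
t 25.55 p [0.586  0.1088 0.008 ] jaw -2.15 z [-0.029 -0.047 -0.998] F [-23.9 -14.9  28.8] op 0.0494 q6 0.14
t 25.6 p [0.586  0.1087 0.0079] jaw -2.15 z [-0.029 -0.047 -0.998] F [-23.  -14.1  28. ] op 0.0494 q6 0.14
t 25.65 p [0.586  0.1088 0.008 ] jaw -2.15 z [-0.029 -0.047 -0.998] F [-21.5 -13.6  28.8] op 0.0493 q6 0.14
t 25.7 p [0.586  0.1088 0.0079] jaw -2.15 z [-0.029 -0.047 -0.998] F [-23.2 -14.2  27.9] op 0.0495 q6 0.14
p [0.010853   0.00803332 0.99990883]
```

View pics/w24.png

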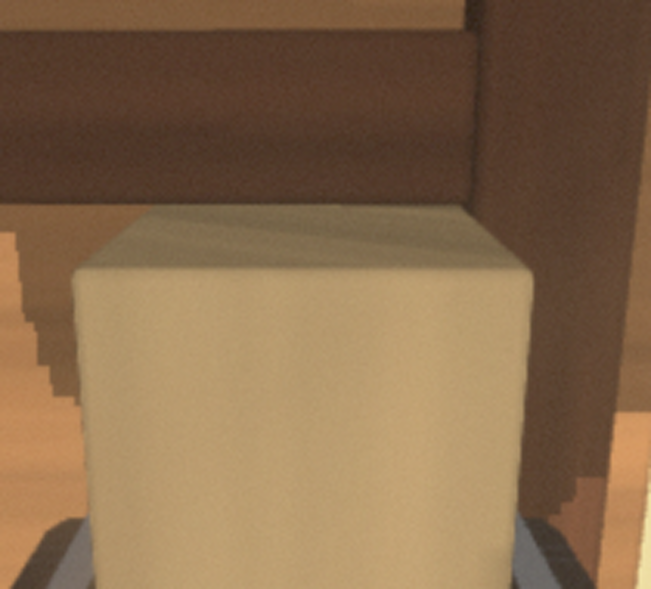

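Call:
step_arm --pt "0.3 0.002 0.0045 -0.001 0"

```text
t: 25.88
tool_pos: [0.5857, 0.1091, 0.0086]
tool_rot: [2.25, 2.169, -0.099]
contact_force: [-9.2, -12.4, 7.8]
opening: 0.0495
```

```bash
python3 -c "
from h import *
v=Ro.from_rotvec([ 2.25161477 , 2.167923 ,  -0.06214995]).as_matrix().T@[0,0,1]
o,im=settle(8,'wrist')
print('p',Ro.from_rotvec(o['tool_rot']).as_matrix()@v)
cv2.imwrite('pics/w25.png',cv2.resize(im['color'][80:270,220:430],None,fx=3.1,fy=3.1,interpolation=2)[:,:,::-1])
im=ctrl.get_image('scene');c=im['color'][145:255,290:410];cv2.imwrite('pics/s25.png',cv2.resize(c,None,fx=5.4,fy=5.4,interpolation=2)[:,:,::-1])
"|grep p
```

```text
t 25.88 p [0.5857 0.1091 0.0086] jaw -2.16 z [-0.035 -0.055 -0.998] F [ -9.2 -12.4   7.8] op 0.0495 q6 0.14
t 25.93 p [0.5858 0.1094 0.0085] jaw -2.15 z [-0.036 -0.055 -0.998] F [-12.9 -14.3  17. ] op 0.0495 q6 0.14
t 25.98 p [0.5858 0.1094 0.0085] jaw -2.14 z [-0.036 -0.054 -0.998] F [-14.5 -12.5  16.3] op 0.0495 q6 0.14
t 26.02 p [0.5858 0.1094 0.0085] jaw -2.14 z [-0.036 -0.054 -0.998] F [-12.7 -13.5  16.1] op 0.0494 q6 0.14
t 26.07 p [0.5857 0.1095 0.0085] jaw -2.14 z [-0.036 -0.054 -0.998] F [-14.1 -12.1  16.2] op 0.0496 q6 0.14
t 26.12 p [0.5858 0.1094 0.0085] jaw -2.15 z [-0.036 -0.054 -0.998] F [-13.9 -13.4  16. ] op 0.0496 q6 0.14
t 26.18 p [0.5858 0.1094 0.0085] jaw -2.15 z [-0.036 -0.054 -0.998] F [-12.4 -13.1  16.9] op 0.0493 q6 0.14
t 26.23 p [0.5858 0.1095 0.0085] jaw -2.14 z [-0.036 -0.054 -0.998] F [-13.5 -13.1  16.4] op 0.0494 q6 0.14
p [0.01784793 0.01555372 0.99971973]
```

View pics/w25.png

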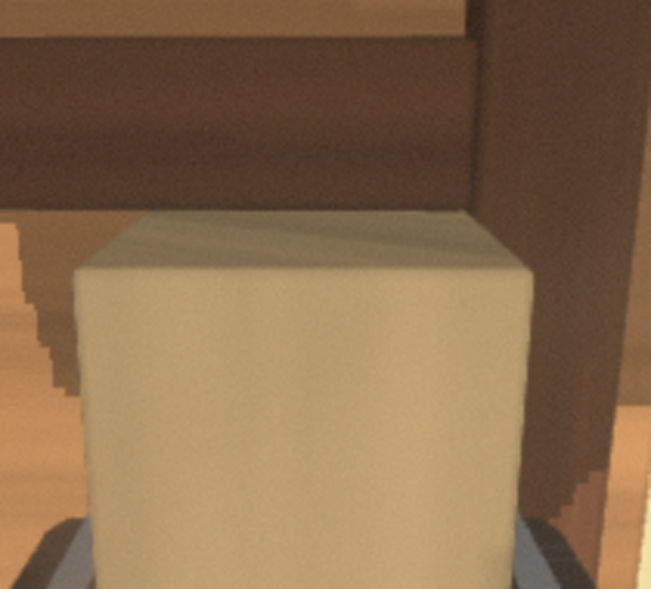

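View pics/s25.png

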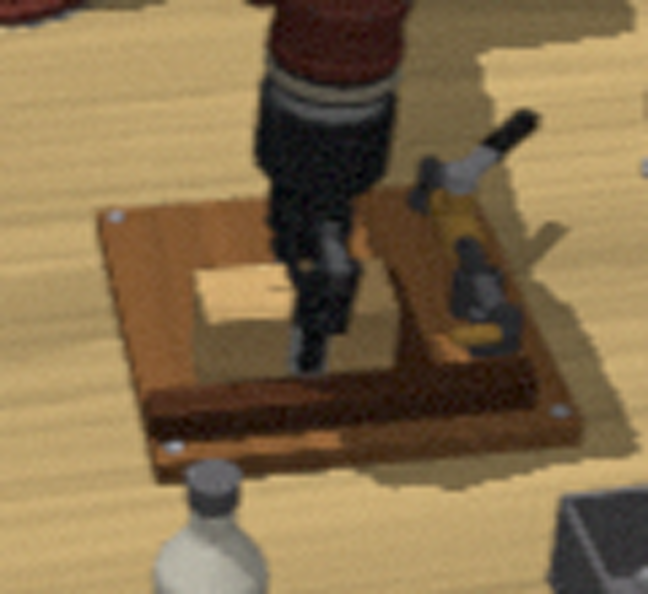

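Call:
step_arm --pt "0.3 0.002 0.0055 -0.0005 0"

```text
t: 26.45
tool_pos: [0.5855, 0.1092, 0.009]
tool_rot: [2.247, 2.167, -0.119]
contact_force: [-12.2, -22.9, 11.3]
opening: 0.0495
```

```bash
python3 -c "
from h import *
v=Ro.from_rotvec([ 2.25161477 , 2.167923 ,  -0.06214995]).as_matrix().T@[0,0,1]
o,im=settle(8,'wrist')
print('p',Ro.from_rotvec(o['tool_rot']).as_matrix()@v)
"|grep p
```

```text
t 26.45 p [0.5855 0.1092 0.009 ] jaw -2.14 z [-0.043 -0.066 -0.997] F [-12.2 -22.9  11.3] op 0.0495 q6 0.15
t 26.5 p [0.5855 0.1091 0.0091] jaw -2.13 z [-0.043 -0.066 -0.997] F [-13.9 -19.8  14.9] op 0.0496 q6 0.15
t 26.55 p [0.5856 0.1092 0.0091] jaw -2.13 z [-0.043 -0.066 -0.997] F [-13.7 -19.   15.1] op 0.0498 q6 0.15
t 26.6 p [0.5855 0.1092 0.009 ] jaw -2.14 z [-0.043 -0.065 -0.997] F [-13.3 -19.8  14.1] op 0.0496 q6 0.15
t 26.65 p [0.5855 0.1092 0.009 ] jaw -2.14 z [-0.043 -0.065 -0.997] F [-12.7 -19.   14.3] op 0.0495 q6 0.15
t 26.7 p [0.5856 0.1092 0.0091] jaw -2.14 z [-0.043 -0.065 -0.997] F [-13.6 -18.6  14.4] op 0.0494 q6 0.15
t 26.75 p [0.5856 0.1092 0.0091] jaw -2.15 z [-0.043 -0.065 -0.997] F [-12.9 -18.6  14. ] op 0.0494 q6 0.15
t 26.8 p [0.5856 0.1092 0.0091] jaw -2.15 z [-0.043 -0.065 -0.997] F [-12.4 -18.   14.7] op 0.0495 q6 0.15
p [0.02487507 0.02643581 0.99934097]
```

The blank is firmly blocked by the stop: it didn't advance under 19 N. The estimated lean is again 0.036, so I'll regrip once more with the tool straightened and press once.

Call:
step_arm --pt "0.3 0 0 0 0" --pt "1 0 0 0 0" --pt "1 0 0 0 0" --pt "1 0 0 0 0" --pt "1 0 0 0.05 0"

```text
t: 27.48
tool_pos: [0.581, 0.1087, 0.0539]
tool_rot: [2.253, 2.172, -0.132]
contact_force: [1.6, -0.2, -0.0]
opening: 0.0852
```

```bash
python3 -c "
from h import *
settle(2,'wrist');st()
"|grep p
```

```text
t 27.48 p [0.581  0.1087 0.0539] jaw -2.19 z [-0.054 -0.065 -0.996] F [ 1.6 -0.2 -0. ] op 0.0852 q6 0.15
t 27.52 p [0.588  0.1094 0.0647] jaw -2.16 z [-0.037 -0.064 -0.997] F [4.9 1.6 5.9] op 0.0849 q6 0.15
t 27.57 p [0.5895 0.1095 0.0644] jaw -2.17 z [-0.033 -0.064 -0.997] F [ 1.1 -0.1  0.7] op 0.0855 q6 0.15
```

Call:
step_arm --pt "1 0 0 0.05 0"

```text
t: 27.7
tool_pos: [0.5861, 0.1094, 0.1104]
tool_rot: [2.248, 2.167, -0.117]
contact_force: [1.2, -0.3, 0.7]
opening: 0.0854
```

```bash
python3 -c "
from h import *
settle(2,'wrist');o=st();im=ctrl.get_image('wrist');save(im,'w26.png')
c=ray(im,318,180,.083,o);print(c)
"
```

```text
t 27.7 p [0.5861 0.1094 0.1104] jaw -2.16 z [-0.042 -0.064 -0.997] F [ 1.2 -0.3  0.7] op 0.0854 q6 0.14
   q [ 0.0915  0.0936  1.7208 -0.0614  1.3756  0.1412] tilt -0.0484
t 27.75 p [0.5931 0.1101 0.1224] jaw -2.14 z [-0.024 -0.063 -0.998] F [4.9 0.3 5.2] op 0.0852 q6 0.14
   q [ 0.0918  0.0852  1.7083 -0.0616  1.378   0.1411] tilt -0.03
t 27.8 p [0.5942 0.1102 0.1216] jaw -2.13 z [-0.021 -0.063 -0.998] F [-0.  -0.3  1.8] op 0.0856 q6 0.14
[0.59456021 0.13162114 0.083     ]
```

View pics/w26.png

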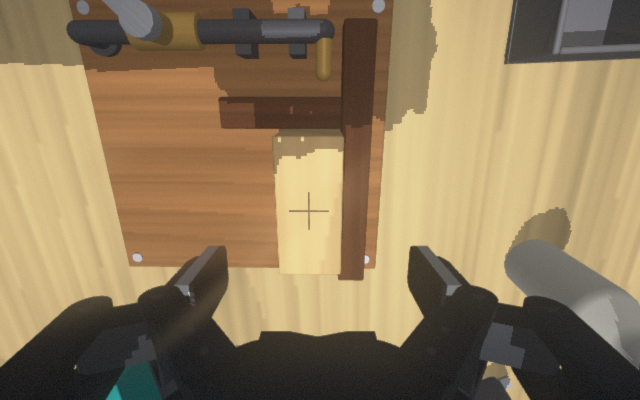

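```bash
python3 -c "
from h import *
o=st();im=ctrl.get_image('wrist')
c=ray(im,309,211,.083,o);print(c)
"
```

```text
t 27.85 p [0.5926 0.11   0.1188] jaw -2.14 z [-0.025 -0.063 -0.998] F [ 0.  -0.3 -1.1] op 0.0856 q6 0.14
[0.58536761 0.10883309 0.083     ]
```

Call:
step_arm --pt "1 -0.003 -0.001 -0.036 0" --pt "1 -0.003 0 -0.036 0" --pt "1 -0.003 0 -0.03 0"

```text
t: 28.28
tool_pos: [0.5813, 0.1092, 0.0105]
tool_rot: [2.242, 2.162, -0.1]
contact_force: [-0.1, 0.0, -0.0]
opening: 0.0854
```

```bash
python3 -c "
from h import *
settle(5,'wrist');st()
"|grep p
```

```text
t 28.27 p [0.5813 0.1092 0.0105] jaw -2.12 z [-0.028 -0.063 -0.998] F [-0.1  0.  -0. ] op 0.0854 q6 0.15
t 28.32 p [0.5771 0.1088 0.0054] jaw -2.13 z [-0.037 -0.064 -0.997] F [-3.  -1.1 -2.5] op 0.0856 q6 0.15
t 28.38 p [0.5775 0.1088 0.0072] jaw -2.13 z [-0.037 -0.064 -0.997] F [ 0.   1.3 -0.3] op 0.0848 q6 0.15
t 28.43 p [0.5798 0.109  0.01  ] jaw -2.12 z [-0.033 -0.063 -0.997] F [-0.5  0.8  0.1] op 0.0857 q6 0.15
t 28.48 p [0.5819 0.1092 0.0123] jaw -2.12 z [-0.028 -0.063 -0.998] F [-0.6 -0.4 -0.9] op 0.0854 q6 0.15
t 28.52 p [0.5834 0.1092 0.014 ] jaw -2.12 z [-0.025 -0.063 -0.998] F [-0.2 -1.   0.3] op 0.0852 q6 0.15
```

Call:
step_arm --pt "0.3 0.001 0 -0.002 0" --pt "0.3 0 0 -0.002 0" --pt "0.3 0 0 -0.001 0" --pt "0.3 0 0 -0.001 0" --pt "0.3 0 0 0 0" --newtons 50

```text
t: 29.15
tool_pos: [0.5867, 0.1096, 0.0134]
tool_rot: [2.239, 2.158, -0.091]
contact_force: [-2.4, -0.9, -1.4]
opening: 0.0492
```

```bash
python3 -c "
from h import *
o,im=settle(4,'wrist');save(im,'w27.png');print('p',o['tool_rot'].tolist())
"|grep p
```

```text
t 29.15 p [0.5867 0.1096 0.0134] jaw -2.12 z [-0.021 -0.063 -0.998] F [-2.4 -0.9 -1.4] op 0.0492 q6 0.15
t 29.2 p [0.5867 0.1096 0.0134] jaw -2.12 z [-0.021 -0.063 -0.998] F [-2.3 -0.   2.2] op 0.0494 q6 0.15
t 29.25 p [0.5867 0.1096 0.0134] jaw -2.13 z [-0.021 -0.063 -0.998] F [-2.1 -0.   1.9] op 0.0496 q6 0.15
t 29.3 p [0.5868 0.1096 0.0134] jaw -2.12 z [-0.021 -0.063 -0.998] F [-2.9 -0.1  1.8] op 0.0495 q6 0.15
p [2.238732211853448, 2.1585004435535464, -0.09126849431745986]
```

View pics/w27.png

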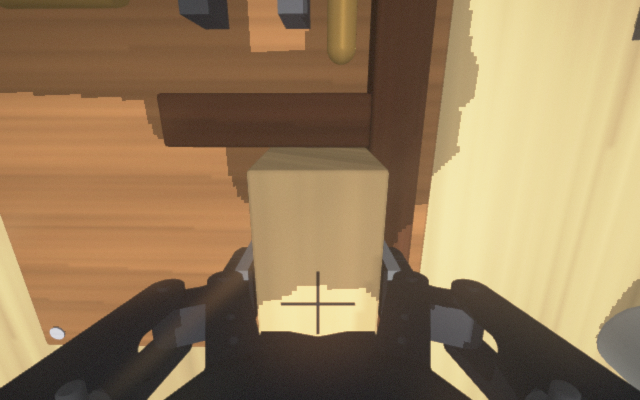

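Call:
step_arm --pt "0.3 0.003 0.005 -0.002 0"

```text
t: 29.48
tool_pos: [0.5866, 0.1096, 0.0136]
tool_rot: [2.237, 2.158, -0.116]
contact_force: [-28.6, -27.8, 34.3]
opening: 0.0494
```

```bash
python3 -c "
from h import *
v=Ro.from_rotvec([2.238732211853448, 2.1585004435535464, -0.09126849431745986]).as_matrix().T@[0,0,1]
o,im=settle(8,'wrist')
print('p',Ro.from_rotvec(o['tool_rot']).as_matrix()@v)
cv2.imwrite('pics/w28.png',cv2.resize(im['color'][80:270,220:430],None,fx=3.1,fy=3.1,interpolation=2)[:,:,::-1])
"|grep p
```

```text
t 29.48 p [0.5866 0.1096 0.0136] jaw -2.12 z [-0.032 -0.074 -0.997] F [-28.6 -27.8  34.3] op 0.0494 q6 0.16
t 29.52 p [0.5865 0.1095 0.0137] jaw -2.13 z [-0.032 -0.074 -0.997] F [-22.2 -19.2  24.3] op 0.0491 q6 0.16
t 29.57 p [0.5865 0.1096 0.0137] jaw -2.14 z [-0.032 -0.073 -0.997] F [-21.6 -18.5  24. ] op 0.0495 q6 0.16
t 29.62 p [0.5865 0.1096 0.0137] jaw -2.14 z [-0.032 -0.073 -0.997] F [-21.2 -16.1  23.7] op 0.0495 q6 0.16
t 29.68 p [0.5866 0.1096 0.0137] jaw -2.14 z [-0.031 -0.073 -0.997] F [-20.1 -17.1  22.4] op 0.0494 q6 0.16
t 29.73 p [0.5866 0.1096 0.0137] jaw -2.14 z [-0.031 -0.073 -0.997] F [-20.8 -17.5  23.4] op 0.049 q6 0.16
t 29.77 p [0.5866 0.1096 0.0137] jaw -2.14 z [-0.031 -0.073 -0.997] F [-21.7 -16.7  23. ] op 0.0492 q6 0.16
t 29.82 p [0.5866 0.1096 0.0137] jaw -2.14 z [-0.031 -0.073 -0.997] F [-19.5 -17.4  22.7] op 0.0492 q6 0.16
p [0.01020041 0.00997724 0.9998982 ]
```

View pics/w28.png

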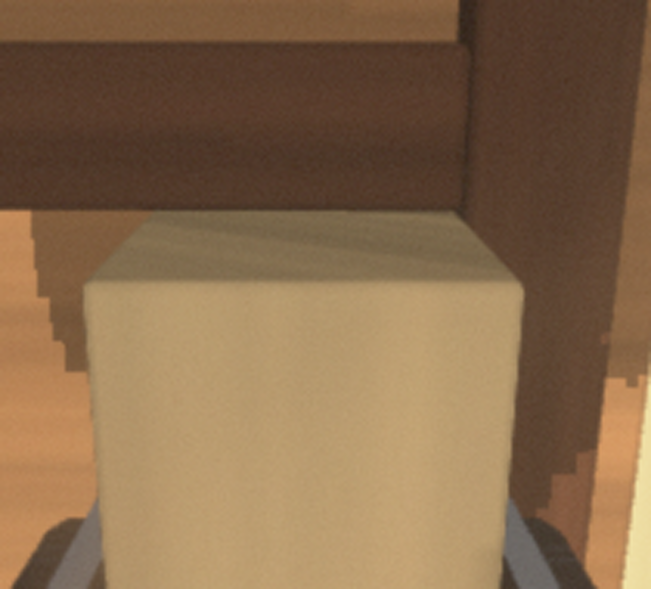

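Call:
step_arm --pt "0.3 0.002 0.0055 -0.0005 0"

```text
t: 30.0
tool_pos: [0.5864, 0.1103, 0.0145]
tool_rot: [2.236, 2.156, -0.131]
contact_force: [-10.4, -16.5, 9.1]
opening: 0.0499
```

```bash
python3 -c "
from h import *
v=Ro.from_rotvec([2.238732211853448, 2.1585004435535464, -0.09126849431745986]).as_matrix().T@[0,0,1]
o,im=settle(10,'wrist')
print('p',Ro.from_rotvec(o['tool_rot']).as_matrix()@v)
save(im,'w29.png')
im=ctrl.get_image('top');c=im['color'][150:270,200:350];cv2.imwrite('pics/t29.png',cv2.resize(c,None,fx=4.5,fy=4.5,interpolation=2)[:,:,::-1])
"|grep p|tail -5
```

```text
t 30.3 p [0.5864 0.1102 0.0145] jaw -2.14 z [-0.038 -0.082 -0.996] F [-13.  -15.5  15.7] op 0.0494 q6 0.17
t 30.35 p [0.5864 0.1102 0.0145] jaw -2.14 z [-0.038 -0.082 -0.996] F [-13.9 -15.6  15.8] op 0.0494 q6 0.17
t 30.4 p [0.5864 0.1102 0.0145] jaw -2.14 z [-0.038 -0.082 -0.996] F [-13.3 -15.3  14.9] op 0.0495 q6 0.17
t 30.45 p [0.5864 0.1102 0.0145] jaw -2.14 z [-0.038 -0.082 -0.996] F [-13.1 -16.1  14.5] op 0.0493 q6 0.17
p [0.01721898 0.01964477 0.99965874]
```

View pics/w29.png

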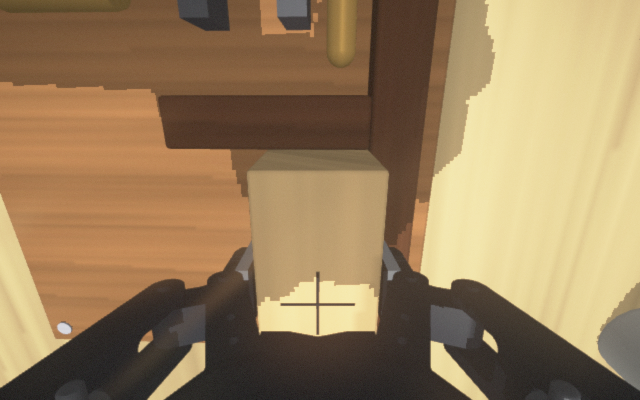

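View pics/t29.png

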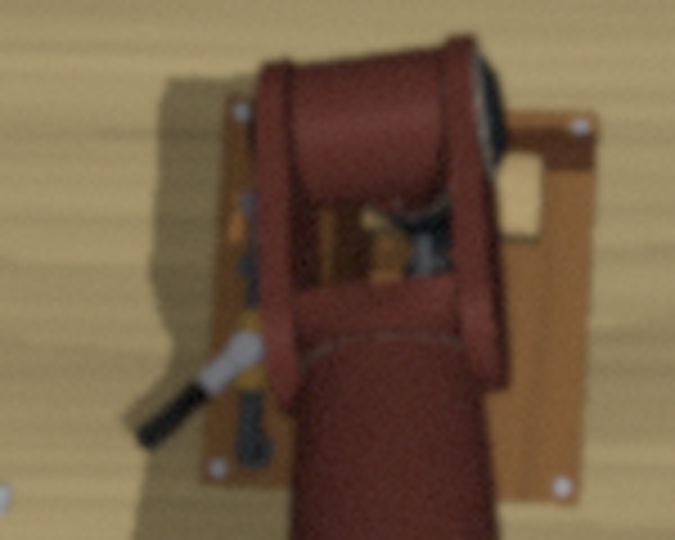

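Call:
step_arm --pt "0.3 0.0015 0.005 -0.0005 0"

```text
t: 30.68
tool_pos: [0.5863, 0.1099, 0.0149]
tool_rot: [2.232, 2.154, -0.149]
contact_force: [-10.1, -18.1, 9.9]
opening: 0.0495
```

```bash
python3 -c "
from h import *
v=Ro.from_rotvec([2.238732211853448, 2.1585004435535464, -0.09126849431745986]).as_matrix().T@[0,0,1]
o,im=settle(8,'wrist')
print('p',Ro.from_rotvec(o['tool_rot']).as_matrix()@v)
"|grep p|tail -5
```

```text
t 30.88 p [0.5863 0.1099 0.015 ] jaw -2.15 z [-0.044 -0.092 -0.995] F [-11.9 -17.1  11.8] op 0.0495 q6 0.18
t 30.93 p [0.5863 0.1099 0.015 ] jaw -2.15 z [-0.044 -0.092 -0.995] F [-11.8 -17.4  12. ] op 0.0492 q6 0.18
t 30.98 p [0.5863 0.1099 0.015 ] jaw -2.15 z [-0.044 -0.092 -0.995] F [-12.2 -16.5  12.9] op 0.0495 q6 0.18
t 31.02 p [0.5862 0.1099 0.0149] jaw -2.15 z [-0.044 -0.092 -0.995] F [-12.4 -17.6  11.9] op 0.0493 q6 0.18
p [0.02288886 0.02977147 0.99929463]
```

Call:
step_arm --pt "0.3 0.0 0.001 -0.004 0"

```text
t: 31.2
tool_pos: [0.5861, 0.1092, 0.0143]
tool_rot: [2.233, 2.153, -0.154]
contact_force: [-16.8, -0.9, 26.1]
opening: 0.0494
```

```bash
python3 -c "
from h import *
v=Ro.from_rotvec([2.238732211853448, 2.1585004435535464, -0.09126849431745986]).as_matrix().T@[0,0,1]
o,im=settle(4,'wrist')
print('p',Ro.from_rotvec(o['tool_rot']).as_matrix()@v)
"|grep p|tail -5
```

```text
t 31.2 p [0.5861 0.1092 0.0143] jaw -2.22 z [-0.046 -0.095 -0.994] F [-16.8  -0.9  26.1] op 0.0494 q6 0.18
t 31.25 p [0.5861 0.1092 0.0143] jaw -2.21 z [-0.046 -0.095 -0.994] F [-13.2  -7.1  20.3] op 0.0495 q6 0.18
t 31.3 p [0.5861 0.1091 0.0143] jaw -2.2 z [-0.046 -0.096 -0.994] F [-13.3  -6.8  19.6] op 0.0495 q6 0.18
t 31.35 p [0.5861 0.1091 0.0143] jaw -2.2 z [-0.046 -0.096 -0.994] F [-12.4  -7.4  19.6] op 0.0494 q6 0.18
p [0.02513643 0.03328159 0.99912987]
```

Call:
step_arm --pt "0.3 0 0 0 0" --pt "1 0 0 0 0" --pt "1 0 0 0 0" --pt "1 0 0 -0.003 0" --pt "1 0 0 -0.003 0" --pt "0.3 0 0 -0.001 0" --pt "0.3 0 0 -0.001 0" --pt "0.3 0 0 -0.001 0" --pt "0.3 0 0 0 0" --pt "0.3 0 0 0 0" --newtons 50

```text
t: 32.65
tool_pos: [0.5849, 0.1095, 0.0059]
tool_rot: [2.234, 2.154, -0.159]
contact_force: [-0.3, 0.4, -0.3]
opening: 0.0497
```

```bash
python3 -c "
from h import *
o,im=settle(3,'wrist');save(im,'w30.png');np.save('ref.npy',o['tool_rot'])
"|grep p
```

```text
t 32.65 p [0.5849 0.1095 0.0059] jaw -2.22 z [-0.05  -0.096 -0.994] F [-0.3  0.4 -0.3] op 0.0497 q6 0.18
t 32.7 p [0.5849 0.1095 0.0059] jaw -2.22 z [-0.05  -0.096 -0.994] F [-1.4 -0.1  1.3] op 0.0495 q6 0.18
t 32.75 p [0.5849 0.1095 0.0059] jaw -2.22 z [-0.05  -0.096 -0.994] F [-0.3  0.1  0.7] op 0.0497 q6 0.18
```

View pics/w30.png

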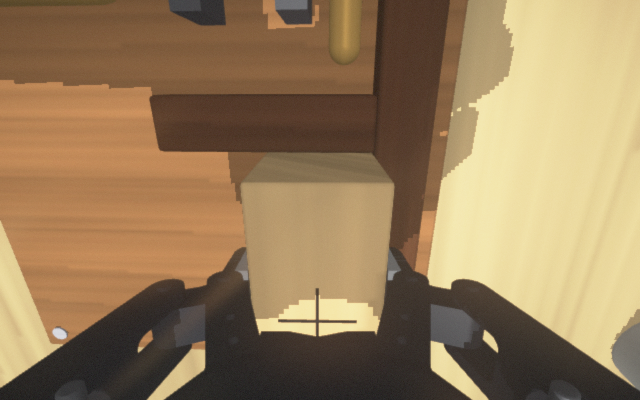

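Call:
step_arm --pt "0.3 0.0005 0.006 0 0" --pt "0.3 0.003 0.005 -0.0005 0"

```text
t: 33.05
tool_pos: [0.5847, 0.1091, 0.0068]
tool_rot: [2.224, 2.149, -0.2]
contact_force: [-19.6, -18.5, 17.2]
opening: 0.0495
```

```bash
cat > chk.py <<'E'
from h import *
v=Ro.from_rotvec(np.load('ref.npy')).as_matrix().T@[0,0,1]
o,im=settle(7,'wrist')
print('p',Ro.from_rotvec(o['tool_rot']).as_matrix()@v)
cv2.imwrite('pics/wl.png',cv2.resize(im['color'][80:270,220:430],None,fx=3.1,fy=3.1,interpolation=2)[:,:,::-1])
E
python3 chk.py|grep p
```

```text
t 33.05 p [0.5847 0.1091 0.0068] jaw -2.19 z [-0.063 -0.12  -0.991] F [-19.6 -18.5  17.2] op 0.0495 q6 0.2
t 33.1 p [0.5847 0.109  0.0069] jaw -2.18 z [-0.063 -0.12  -0.991] F [-16.1 -19.   14.4] op 0.0496 q6 0.2
t 33.15 p [0.5847 0.1091 0.0068] jaw -2.18 z [-0.063 -0.12  -0.991] F [-15.8 -19.3  14.6] op 0.0495 q6 0.2
t 33.2 p [0.5847 0.1091 0.0068] jaw -2.19 z [-0.063 -0.119 -0.991] F [-15.7 -18.6  14. ] op 0.0495 q6 0.2
t 33.25 p [0.5848 0.1091 0.0068] jaw -2.19 z [-0.062 -0.119 -0.991] F [-14.7 -18.5  14.2] op 0.0498 q6 0.2
t 33.3 p [0.5848 0.1091 0.0068] jaw -2.2 z [-0.062 -0.119 -0.991] F [-15.1 -18.5  13.8] op 0.0495 q6 0.2
t 33.35 p [0.5848 0.1091 0.0069] jaw -2.2 z [-0.062 -0.119 -0.991] F [-14.6 -18.1  14.3] op 0.0497 q6 0.2
p [0.01218492 0.02369499 0.99964497]
```

View pics/wl.png

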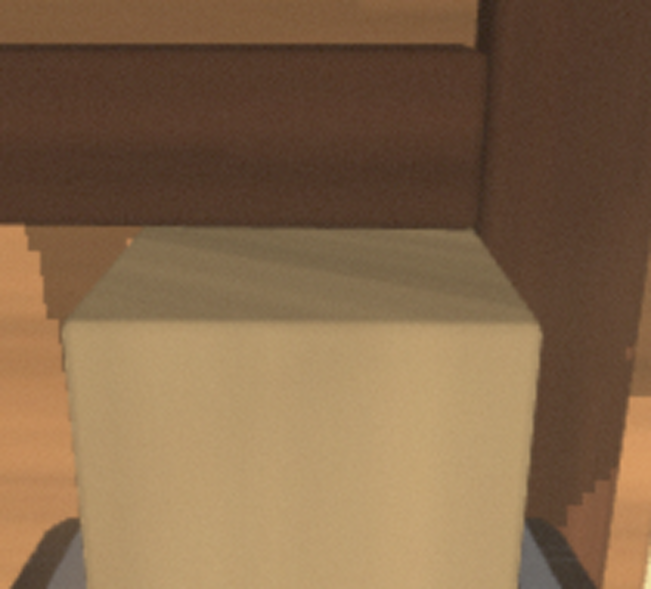

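Forces are steady: about 15 N toward the fence, 18 N toward the stop and 14 N down. The lean is about 0.027 rad, and the end and side are flush with no visible gap. Handing in.

```bash
python3 -c "
from h import *
st();print(ctrl.finish_job());st()"
```

```text
t 33.4 p [0.5847 0.1091 0.0068] jaw -2.2 z [-0.062 -0.119 -0.991] F [-15.4 -18.6  13.4] op 0.0496 q6 0.2
the job is handed in; nothing more can be done
None
the job is handed in; nothing more can be done
```

I handed the job in at 33.4 s with the valve half open and the blank held pressed into the corner. No verdict was reported.

**Valve:** I gripped the handle and turned it 26°. The wrist camera then put it at about 44°, and the last top view showed it unchanged.

**Blank:** I lifted it, set it on the board, slid it into the corner and left it pressed with the gripper on.
- **Last force readings:** the tool felt about 15 N from the fence side, 19 N from the stop side and 13 N upward from the board, all steady. These are readings at the wrist; I could not separate the contact force on the fence or stop from friction. The stop is definitely touching, because the blank did not advance under a push along the board towards it.
- **Last picture:** the blank's end and long side met the stop and fence with no visible gap, and the jaw was at -2.2° against a board yaw of about -2.1°.

**What failed or disagreed:**
- **First valve grasp:** it closed above the sleeve, because the fingertips sit about 30 mm behind the stated tool point.
- **Lean of the blank:** the tool tilted a little with every push, so I regripped three times to keep the blank flat. My final estimate of its lean is 0.027 rad against the 0.05 limit. That assumes it was flat at the last regrip.
- **Regripping:** the blank was released and pressed again several times after it was first seated.

As far as I could see, nothing else on the bench was touched, but I made no separate final check of the other items.

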